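Load a stripped handwheel into its kit tray

ROBOT

A 6-joint arm with a two-finger parallel gripper is mounted at the origin on a cart in front of the work surface, level with it; the furniture and walls round the work are solid. World frame = base frame: x ahead of the robot, y to its left, z up, the work surface at z = 0. Lengths are in mm, angles in rad, forces in N, time in s.
With the tool pointing down it reaches from about 350 to 725 mm from the base axis. Payload 6 kg.
Tool frame: the origin (TCP) lies on the centre line of the jaws, within the pads' length; the fingertips stand 11 mm ahead of it and the grasp point (between the pads) lies 8 mm behind it; z points along the fingers, y is the line along which they close (so a half turn about z gives the same grasp; the last joint's range is limited). The gripper opens to 85 mm and grips with 20 to 120 N. Pads are 22 mm wide; open, the fingers measure 114 mm over their backs; the gripper's body (76 mm by 85 mm) begins 54 mm behind the grasp point. The pads swing forward as they close: fully open they stand 13 mm farther back than shut.
Start: joints at [1.44, 0.04, 0.085, 0, -1.615, -0.334], TCP at [268.918, 536.337, 242.261] pointing down, gripper open.
Joint ranges: [-2.56, 2.56], [-1.29, 2.01], [-1.08, 1.49], [-3.29, 1.98], [-2.81, -0.18], [-2.99, 2.99]. Speed limits (rad/s): [2.57, 2.57, 3.01, 3.14, 3.14, 3.14].

INTERFACE

Orientations are given as a 3x3 rotation matrix whose columns are the frame's x, y, z axes.
In Python, from workcell import bot gives the robot as it stands.
- The arm moves only by the shell command python3 -m crank [FORCE], which reads ROWS from standard input. ROWS is a JSON list of rows, 1 to 10 of them, each an object with the fields finger_gap (the finger opening in mm), xyz (a list: dx, dy, dz in shares of 1 m (1.0 is 1 m)), turn_vec (a list: a rotation vector rx, ry, rz in normalised numbers (1 is 180 degrees)); a field left out counts as zero (the opening has to be given); each row is the pose to reach, as a shift and turn from the pose commanded when the command began, along the tool's axes at that moment; what a row does not reach only later rows make up. A row lasts 1/12 s, in which the tool goes at most 41.7 mm and 0.125 rad, less where a joint would pass 70% of its speed; a pose out of reach is approached as far as the arm can. The fingers move at their own pace and stop on an object; FORCE is the grip in N (left out, the last holds). Time passes only in rows, so rows that do not move let the fingers close. It prints the time, the measured TCP pose, the force, the opening and the grip force at its end. A shift or turn number past 1, either way, is cut back to 1. Input that does not fit is refused with a message, and nothing moves.
- bot.sense(): the state, without advancing time (a new reading comes with each control period).
- bot.snapshot(name): name is "side" or "top"; returns a dict with "frame" (480x640x3 uint8, red, green, blue), "fx", "fy", "cx", "cy" (pixels), "view" (4x4, takes a point from world to camera coordinates). Camera axes: x right, y up, looking along -z (the intrinsics and any distortion apply to the point x, -y, -z); pixel columns grow to the right and rows downward; lengths in mm; the calibration is good to about 2 mm. A picture is of the moment at which its call begins. There is no depth.
- bot.sign_off(): hands the job in; it is judged then, once.
Trained networks look in a picture, given as the dict that the camera call returned (one of the last four; its "shot" number tells which), for a name from the list of things; names that differ only in an ending like _2 or _b are one class to them, and where a whole thing is asked for, a point or a joint stands for the part that bears it (a point fixed in the world has none). Each returns a list of dicts, best first, with "p" (0 to 1); they miss things now and then, are a little off and sometimes report something else, mostly with a low value. They report only what shows in the picture. A call takes as long as a camera call. They do not tell look-alikes from the thing itself.
- bot.search_frame(picture, query): "xy" ([column, row] in pixels, amid what is visible of it).
- bot.cut_out(picture, query): "region" (480x640 bool, what is visible of it) and "xy" ([column, row] in pixels, amid what is visible of it).
The state is a dict: "clock": time; "joint_pos": joint angles; "qd": joint speeds; "tau": joint torques, N m; "ee_pos": TCP position; "tcp_rot": TCP orientation; "wrist_force": force on the tool from outside, world axes, zero at the start; "wrist_torque": the same for the moment, N m; "finger_gap": finger opening in mm; "grip_force": force on a finger pad.
Only numpy, scipy, OpenCV 4.12 (cv2) and the standard library are available. Lean on these libraries where they do the work, as an engineer would, in place of code of your own. Each camera call takes 0.05 s, during which the arm holds its last target. There are 200 camera calls.

TASK

The saw's handwheel has been taken apart; pick its four parts out of the clutter and load them into the kit tray: the chrome wheel flat in the big round recess, the steel washer flat in the yellow insert and the hex nut flat in the blue insert. Only when these three are in, because it would stand in the way of the hand, set the tall black grip upright in the bored grey socket. Leave the wax tin and the sawn off-cut that lie among the parts where they are, and let go of everything.

Things in the scene. Friction and masses are not known exactly. Their poses are not given: they have to be found in the camera images.
- handwheel: Chromed handwheel, 127 mm across, lying flat, about 0.42 kg. Origin at the centre of its underside, z up. Rim and spokes are 15 mm high; its round hub in the middle, 36 mm across, stands up to 26 mm, so that the hub's top 11 mm can be gripped from above, over the spokes, at any yaw.
- washer: Thick round steel washer, 36 mm across and 8 mm high, with a 17 mm hole, lying flat. Origin at the centre of its underside, z up. Grip across its diameter, fingertips close to the surface it lies on.
- nut: Steel hex nut, 14 mm high, 24 mm across the flats (two of which face along its own +y and -y) and 28 mm across the corners (along x), lying flat. Origin at the centre of its underside, z up.
- grip: Black rubber handle grip, round, 31 mm across and 94 mm tall, standing on its end. Origin at the centre of its underside, z up. It stands loose among the parts, nearer than the saw blade; the like black handle of the mitre gauge at the back is not it.
- wheel_seat: Place of the handwheel: pale board, 150 x 195 x 7 mm (x, y, z), with a round recess 138 mm across cut through it. It lies fixed in a shallow plywood kit tray (237 x 212 mm, base 9 mm thick, edging 20 mm high) that is fixed to the table. Origin at the recess's centre on its floor, z up. The row of three inserts lies in the tray along y, at x = +113.5 mm.
- washer_insert: Place of the washer: yellow square insert, fixed in the tray, 62 x 62 x 14 mm, with a round recess 45 mm across and 4 mm deep (its brown cork floor 10 mm above the origin). Origin at the centre of its underside, z up, x and y as the wheel seat's. The three inserts stand side by side, 64 mm centre to centre, in any order.
- nut_insert: Place of the nut: blue square insert, fixed in the tray, 62 x 62 x 14 mm, with a round recess 36 mm across and 5 mm deep (its black floor 9 mm above the origin). Origin at the centre of its underside, z up, x and y as the wheel seat's.
- grip_socket: Place of the grip: grey square block, fixed in the tray, 62 x 62 x 28 mm, with an upright bore 40 mm across and 20 mm deep (floor 8 mm above the origin). Origin at the centre of its underside, z up, x and y as the wheel seat's. It is 14 mm higher than the inserts beside it: there, let the fingers close along x, across the row.
- wax_tin: Bystander: round green wax tin, 71 mm across, 36 mm high, on the table. Origin at the centre of its underside.
- off_cut: Bystander: grey sawn wooden block, 36 x 55 x 36 mm (x, y, z), lying among the parts. Origin at the centre of its underside.
There are look-alikes about, which are no part of the job. What is shaped like the washer but red or turquoise is not meant.

How it is judged:
By the outcome, as a careful person would: the job done as asked, in the order asked, and still so for the second after the job is handed in, with the robot touching nothing.
It also fails if it takes over 115 s, if anything falls off the work surface, if the arm or the gripper's body presses on something with over 40 N, if the wrist force passes 120 N, or if a joint passes its speed limit or range.

## Working session

There is one attempt and no reset: what is moved stays moved. The work goes in short steps, Python scripts to look and compute and a shell command to move; the robot and the scene stay as the last step left them, time stands still between calls to the robot, and variables do not carry over. Pictures are saved under pics/ and viewed, at most 14 in all, crops included, and the job is handed in when it is done.

```bash
ls; mkdir -p pics; cat > h.py <<'E'
import numpy as np, cv2
from workcell import bot
def shot(n,f=None):
    p=bot.snapshot(n)
    if f: cv2.imwrite('pics/'+f,p['frame'][...,::-1])
    return p
def proj(p,X):
    X=np.atleast_2d(X).astype(float); c=(p['view']@np.c_[X,np.ones(len(X))].T).T[:,:3]
    return np.c_[p['fx']*c[:,0]/-c[:,2]+p['cx'], p['fy']*-c[:,1]/-c[:,2]+p['cy']]
def ray(p,uv):
    R=p['view'][:3,:3];t=p['view'][:3,3]
    d=np.array([(uv[0]-p['cx'])/p['fx'],-(uv[1]-p['cy'])/p['fy'],-1.])
    return -R.T@t, R.T@d/np.linalg.norm(d)
def atz(p,uv,z):
    o,d=ray(p,uv); return o+d*(z-o[2])/d[2]
def tri(L):
    A=np.zeros((3,3));b=np.zeros(3)
    for p,uv in L:
        o,d=ray(p,uv);M=np.eye(3)-np.outer(d,d);A+=M;b+=M@o
    return np.linalg.solve(A,b)
E
python3 - <<'E'
from h import *
np.set_printoptions(precision=2,suppress=True)
for n in('side','top'):
    p=shot(n,n+'0.png')
    print(n,[k for k in p],p['fx'],p['fy'],p['cx'],p['cy'],{k:v for k,v in p.items() if k not in('frame',)}.keys())
    print(p['view'])
    for q in 'handwheel washer nut grip wheel_seat washer_insert nut_insert grip_socket wax_tin off_cut'.split():
        print(q,[(np.round(d['xy']).tolist(),round(d['p'],2)) for d in bot.search_frame(p,q)][:4])
s=bot.sense();print(s['ee_pos'],s['tcp_rot'],s['clock'])
E
```

```text
pics
side ['frame', 'fx', 'fy', 'cx', 'cy', 'view', 'shot'] 433.533818196868 433.533818196868 311.09396299304854 243.3809757764546 dict_keys(['fx', 'fy', 'cx', 'cy', 'view', 'shot'])
[[  -1.      0.03    0.02  533.98]
 [   0.     -0.48    0.88  -62.3 ]
 [   0.04    0.88    0.48 -888.78]
 [   0.      0.      0.      1.  ]]
handwheel [([350.0, 318.0], 0.86)]
washer [([406.0, 396.0], 0.77), ([347.0, 407.0], 0.68), ([358.0, 277.0], 0.64), ([254.0, 215.0], 0.57)]
nut []
grip [([255.0, 261.0], 0.63)]
wheel_seat [([313.0, 199.0], 0.9)]
washer_insert [([292.0, 216.0], 0.72)]
nut_insert [([319.0, 216.0], 0.56)]
grip_socket [([345.0, 213.0], 0.97), ([357.0, 282.0], 0.27)]
wax_tin [([314.0, 255.0], 0.89)]
off_cut [([291.0, 300.0], 0.62)]
top ['frame', 'fx', 'fy', 'cx', 'cy', 'view', 'shot'] 467.13649283524325 467.13649283524325 315.46722998879204 244.31592498161885 dict_keys(['fx', 'fy', 'cx', 'cy', 'view', 'shot'])
[[    0.02    -1.       0.     -43.22]
 [    0.99     0.02     0.12  -558.35]
 [   -0.12    -0.       0.99 -1147.71]
 [    0.       0.       0.       1.  ]]
handwheel [([241.0, 278.0], 0.84), ([392.0, 244.0], 0.56)]
washer [([286.0, 290.0], 0.7), ([181.0, 300.0], 0.52), ([170.0, 269.0], 0.43)]
nut [([287.0, 251.0], 0.57)]
grip [([295.0, 214.0], 0.54)]
wheel_seat [([437.0, 271.0], 0.76)]
washer_insert [([393.0, 241.0], 0.88)]
nut_insert [([393.0, 268.0], 0.6)]
grip_socket [([392.0, 294.0], 0.92), ([258.0, 235.0], 0.65)]
wax_tin [([320.0, 261.0], 0.86)]
off_cut [([257.0, 239.0], 0.83)]
[268.93 536.34 242.25] [[ 0.89 -0.45  0.  ]
 [-0.45 -0.89 -0.  ]
 [ 0.    0.   -1.  ]] 1.1
```

View pics/side0.png

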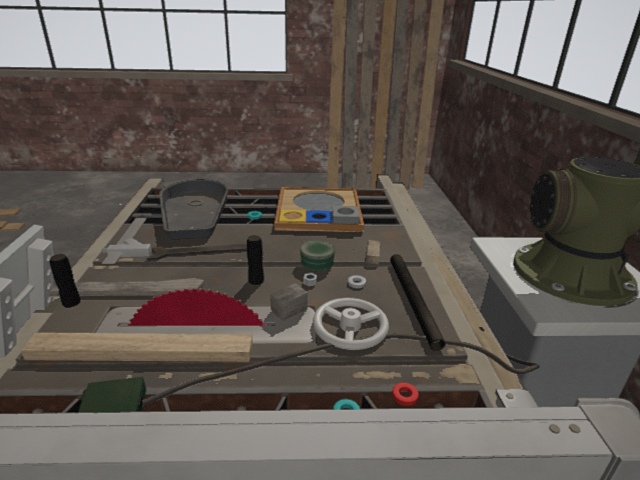

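View pics/top0.png

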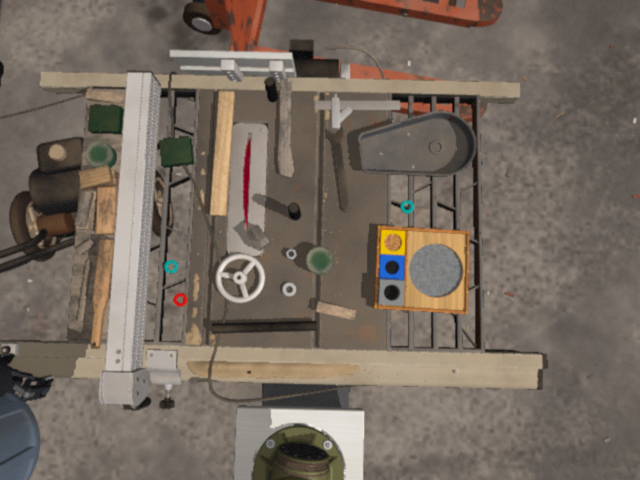

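The side view shows the handwheel at (350,322), the steel washer at (357,282), the nut at (310,280), the loose grip at (255,260), the tin at (317,253), the off-cut at (290,302) and the tray at (318,210). In the top view the inserts run yellow (393,241), blue (392,267), grey (392,292), with the recess at (437,271).

Candidates in the top view:
- **Washer:** steel (289,289), which I choose. Red (180,299) and turquoise (171,267) and (407,207) are not meant.
- **Nut:** (291,254), the only one.
- **Grip:** (294,211), which I choose. The mitre gauge handle at (271,90) is not it.
- **Handwheel:** (240,278), which I choose. The tray recess (437,271) and the tin (320,261) are also round.

```bash
cat > m.py <<'E'
from h import *
from scipy.optimize import least_squares
T=np.linspace(0,2*np.pi,60,endpoint=False)
def cyl(r,h0,h1): return np.vstack([np.c_[r*np.cos(T),r*np.sin(T),0*T+h] for h in(h0,h1)])
def sq(a,b,h0,h1,yaw=0):
    P=np.array([[a,b],[-a,b],[-a,-b],[a,-b]])@np.array([[np.cos(yaw),np.sin(yaw)],[-np.sin(yaw),np.cos(yaw)]])
    return np.vstack([np.c_[P,[h]*4] for h in(h0,h1)])
def cent(p,P):
    h=cv2.convexHull(proj(p,P).astype(np.float32)); m=cv2.moments(h); return np.array([m['m10'],m['m01']])/m['m00']
def mask(p,q,near):
    best=None
    for d in bot.cut_out(p,q):
        if np.hypot(*(np.array(d['xy'])-near))<12:
            c=cv2.convexHull(np.argwhere(d['region'])[:,::-1].astype(np.float32)); m=cv2.moments(c)
            return np.array([m['m10'],m['m01']])/m['m00'], d['region'], d['p']
    return None
def fit(obs,P):  # obs: [(p,centroid)]
    f=lambda x:np.concatenate([cent(p,P+x)-c for p,c in obs])
    return least_squares(f,[450,0,10])
E
python3 - <<'E'
from m import *
np.set_printoptions(precision=1,suppress=True)
S=shot('side');Tp=shot('top')
M={'handwheel':((350,322),(240,278),cyl(63.5,0,15)),'washer':((357,282),(289,289),cyl(18,0,8)),'nut':((310,280),(291,254),cyl(13.5,0,14)),
'grip':((255,260),(294,211),cyl(15.5,0,94)),'wheel_seat':((318,203),(437,271),cyl(69,0,0.1)),'washer_insert':((292,216),(393,241),sq(31,31,14,14.1)),
'nut_insert':((319,216),(392,267),sq(31,31,14,14.1)),'grip_socket':((345,213),(392,292),sq(31,31,0,28)),'wax_tin':((317,253),(320,261),cyl(35.5,0,36)),'off_cut':((290,302),(256,238),cyl(25,0,36))}
for q,(a,b,P) in M.items():
    o=[]
    for p,n in((S,a),(Tp,b)):
        r=mask(p,q,np.array(n))
        if r: o.append((p,r[0])); ys,xs=np.where(r[1]); print(q,p['shot'],r[0],round(r[2],2),'box',xs.min(),xs.max(),ys.min(),ys.max(),r[1].sum())
        else: print(q,'none')
    if len(o)==2: 
        s=fit(o,P);print('   ',s.x,'resid px',s.fun)
c=cv2.resize(Tp['frame'][195:320,200:360],None,fx=5,fy=4.8*1.0,interpolation=cv2.INTER_CUBIC)
c=cv2.resize(Tp['frame'][195:315,205:365],None,fx=5,fy=5,interpolation=cv2.INTER_CUBIC)
cv2.imwrite('pics/crop1.png',c[...,::-1])
c=cv2.resize(Tp['frame'][218:320,365:485],None,fx=5,fy=5,interpolation=cv2.INTER_CUBIC)
cv2.imwrite('pics/crop2.png',c[...,::-1])
E
```

```text
handwheel 3 [350.6 323.5] 0.77 box 313 388 297 350 2466
handwheel 4 [240.1 277.4] 0.73 box 216 264 253 301 966
    [461.6   0.   10. ] resid px [ -2.8 -56.   62.7   5.6]
washer 3 [357.1 281.6] 0.61 box 348 366 276 287 194
washer none
nut none
nut none
grip 3 [255.3 260. ] 0.6 box 247 264 235 284 726
grip 4 [293.7 211.1] 0.44 box 288 299 203 219 165
    [632.9   0.   10. ] resid px [  5.5 -11.6  10.6   2.1]
wheel_seat 3 [316.9 199.3] 0.63 box 281 355 189 210 1363
wheel_seat 4 [435.7 270.2] 0.7 box 406 465 231 309 4393
    [520.3   0.   10. ] resid px [   1.3   71.5 -132.1   -9.9]
washer_insert 3 [292.7 216. ] 0.64 box 280 305 210 222 327
washer_insert 4 [392.6 242. ] 0.67 box 380 406 229 255 673
    [576.6   0.   10. ] resid px [ -2.8  47.9 -88.6  -4.2]
nut_insert 3 [319.2 216.2] 0.59 box 307 332 210 222 307
nut_insert 4 [391.4 267.4] 0.68 box 379 404 255 280 599
    [516.8   0.   10. ] resid px [  1.   47.6 -88.   -6.2]
grip_socket 3 [345.4 214.3] 0.94 box 332 359 205 223 481
grip_socket 4 [390.8 292.3] 0.66 box 378 404 280 305 654
    [457.    0.   11.8] resid px [  5.2  49.  -88.2  -7.7]
wax_tin 3 [317.4 254.6] 0.76 box 301 334 240 269 897
wax_tin 4 [319.1 260. ] 0.7 box 305 333 247 274 629
    [522.1   1.4  17.3] resid px [  0.3   4.8 -16.4  -1.6]
off_cut 3 [288.7 301.3] 0.86 box 271 307 284 320 977
off_cut 4 [257.9 237.5] 0.53 box 247 269 226 249 328
    [574.4   2.3  -5.8] resid px [  2.3 -32.   45.3   1.5]
```

View pics/crop1.png

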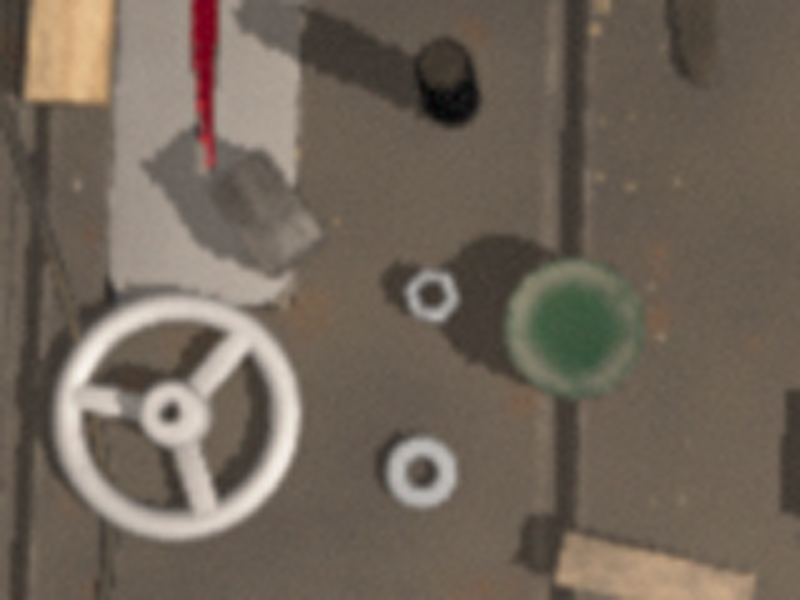

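View pics/crop2.png

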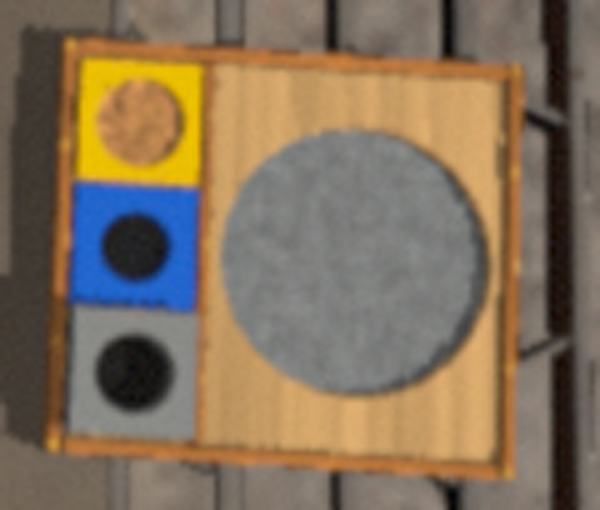

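The first crop confirms the choices, each in the top view: chrome wheel (240,278), plain steel washer (289,289), steel hex nut (291,254), grip top (294,208). The second shows the tray with its recess at (436,270) and yellow, blue and grey inserts from far to near. The fit stalled on float32 rounding, so I'm refining it with sub-pixel segmentation.

```bash
cat >> m.py <<'E'
def fit(obs,P,x0=(450,0,10)):
    def f(x): return np.concatenate([cent(p,P+x)-c for p,c in obs])
    return least_squares(f,x0,diff_step=1e-2,x_scale=[100,100,100],method='lm') if 0 else least_squares(lambda u:f(np.array(x0)+100*u-100),[1,1,1],diff_step=.05)
def seg(p,c,r,rule,hull=True,K=8):
    x0,y0=int(c[0]-r),int(c[1]-r); im=p['frame'][y0:y0+2*r,x0:x0+2*r]
    z=cv2.resize(im,None,fx=K,fy=K,interpolation=cv2.INTER_CUBIC).astype(int); m=rule(z).astype(np.uint8)
    cs,_=cv2.findContours(m,cv2.RETR_EXTERNAL,cv2.CHAIN_APPROX_NONE); 
    k=max(cs,key=cv2.contourArea); k=cv2.convexHull(k) if hull else k
    k=(k[:,0].astype(float)+.5)/K-.5+[x0,y0]; k=k.astype(np.float32)
    mm=cv2.moments(k.reshape(-1,1,2)); return np.array([mm['m10'],mm['m01']])/mm['m00'], k
E
python3 - <<'E'
from m import *
np.set_printoptions(precision=1,suppress=True)
S=shot('side');Tp=shot('top')
g=lambda z:z.sum(2)/3
br=lambda t:(lambda z:g(z)>t)
yel=lambda z:(z[...,0]-z[...,2]>110)&(g(z)>90)
brn=lambda z:z[...,2]-0>1e9
M={'washer':((357,282),12,br(135),(289,289),10,br(135),cyl(18,0,8)),
'nut':((310,280),10,br(125),(291,254),9,br(125),cyl(13.3,0,14)),
'handwheel':((350,323),44,br(135),(240,278),28,br(135),cyl(63.5,0,15)),
'yellow':((292,216),16,lambda z:(z[...,0]-z[...,2]>60)&(z[...,1]>z[...,0]*.66),(393,242),17,lambda z:(z[...,0]-z[...,2]>130),sq(31,31,14,14.1,np.pi/2-.05)),
'blue':((319,216),16,lambda z:z[...,2]-z[...,0]>60,(392,267),17,lambda z:z[...,2]-z[...,0]>60,sq(31,31,14,14.1,np.pi/2-.05)),
'bluehole':((319,216),9,lambda z:z[...,2]<110,(392,267),10,lambda z:z[...,2]<110,cyl(18,13.9,14)),
'greyhole':((346,211),9,lambda z:g(z)<75,(392,292),11,lambda z:g(z)<75,cyl(20,27.9,28)),
'tin':None,'grip':((255,260),30,lambda z:g(z)<45,(294,211),14,lambda z:g(z)<45,cyl(15.5,0,94))}
for q,v in M.items():
    if not v: continue
    o=[]
    for p,(c,r,f) in((S,v[:3]),(Tp,v[3:6])):
        m,k=seg(p,c,r,f); o.append((p,m)); print(q,m,'size',np.ptp(k,0),end=' ')
        pr=proj(p,v[6]+[450,0,0])
    s=fit(o,v[6]);print('\n   xyz',s.x,'res',s.fun,'modelsize',*[np.ptp(proj(p,v[6]+s.x),0) for p in(S,Tp)])
# recess of wheel seat via network
for n,c in(('wheel_seat',0),):
    pass
v=np.hstack([cv2.resize(S['frame'][185:265,240:370],None,fx=5,fy=5,interpolation=cv2.INTER_CUBIC)])
cv2.imwrite('pics/crop3.png',v[...,::-1])
E
```

```text
washer [356.8 279.9] size [16.9  9.1] washer [289.1 289.1] size [13.5 13.6] 
   xyz [1.  1.3 0.9] res [ 0.3  0.   0.1 -0.4] modelsize [21.1 12.8] [14.8 16.7]
nut [309.8 276.4] size [12.2  6.4] nut [291.  253.7] size [10.  10.2] 
   xyz [1.9 1.3 1. ] res [ 0.4  0.1  0.1 -0.6] modelsize [16.8 12.8] [11.1 13.5]
handwheel [351.2 320.3] size [72.8 45.2] handwheel [241.1 274.8] size [49.  52.9] 
   xyz [1.2 2.6 1. ] res [-1.2 -0.1 -0.4  1.8] modelsize [72.7 39.8] [52.4 57. ]
yellow [290.1 213.8] size [31.9 24.6] yellow [392.6 241.6] size [26.  25.4] 
   xyz [ 2.3 -1.3  1. ] res [ 1.4  0.2  0.1 -1.5] modelsize [46.1 17. ] [27.5 28.8]
blue [318.7 216.1] size [25.2 12.1] blue [391.4 266.9] size [25.5 25.5] 
   xyz [ 1.6 -1.2  1. ] res [ 0.4  0.1  0.1 -0.4] modelsize [46.2 17. ] [27.5 28.8]
bluehole [318.7 215.8] size [14.2  5.5] bluehole [391.6 267. ] size [13.1 13.1] 
   xyz [ 1.6 -1.2  1. ] res [ 0.4  0.1  0.1 -0.4] modelsize [19.9  9.4] [14.8 15.6]
greyhole [345.5 210.6] size [15.6  5.1] greyhole [391.4 292.2] size [15.1 15.1] 
   xyz [ 0.9 -1.2  1. ] res [ 0.4  0.   0.1 -0.4] modelsize [22.4 10.3] [16.7 17.6]
grip [248.2 260. ] size [38.8 47.4] grip [293.9 212.7] size [12.8 12.8] 
   xyz [3.  1.3 0.9] res [ 3.6  0.6  0.1 -4.9] modelsize [32.4 48.6] [14.8 28.9]
```

View pics/crop3.png

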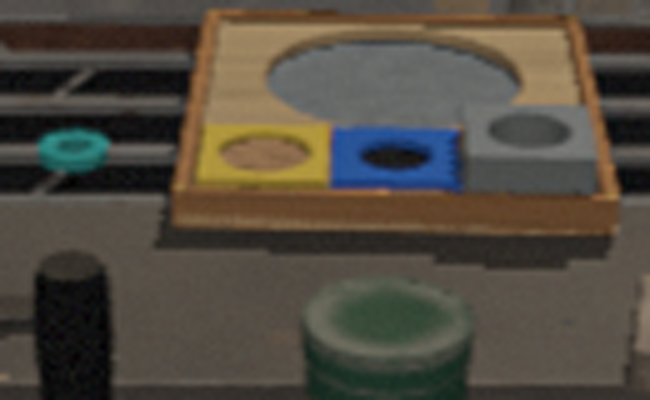

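```bash
cat >> m.py <<'E'
_f=fit
def fit(obs,P,x0=(450,0,10)):
    s=_f(obs,P,x0); s.x=np.array(x0)+100*s.x-100; return s
E
cat > w.py <<'E'
from m import *
np.set_printoptions(precision=1,suppress=True)
g=lambda z:z.sum(2)/3
br=lambda t:(lambda z:g(z)>t)
E
python3 - <<'E'
from w import *
S=shot('side');Tp=shot('top')
M={'washer':((357,282),12,br(135),(289,289),10,br(135),cyl(18,0,8)),
'nut':((310,280),10,br(125),(291,254),9,br(125),cyl(13.3,0,14)),
'bluehole':((319,216),9,lambda z:z[...,2]<110,(392,267),10,lambda z:z[...,2]<110,cyl(18,13.9,14)),
'blue':((319,216),16,lambda z:z[...,2]-z[...,0]>60,(392,267),17,lambda z:z[...,2]-z[...,0]>60,sq(31,31,14,14.1,np.pi/2-.05)),
'greyhole':((346,211),9,lambda z:g(z)<75,(392,292),11,lambda z:g(z)<75,cyl(20,27.9,28))}
for q,v in M.items():
    o=[]
    for p,(c,r,f) in((S,v[:3]),(Tp,v[3:6])):
        m,k=seg(p,c,r,f); o.append((p,m)); print(q,m,'size',np.ptp(k,0),end=' ')
    s=fit(o,v[6]);print('\n   xyz',s.x,'res',s.fun,'modelsize',*[np.ptp(proj(p,v[6]+s.x),0) for p in(S,Tp)])
for q,a,b,P in(('handwheel',(350,322),(240,278),cyl(63.5,0,15)),('grip',(255,260),(294,211),cyl(15.5,0,94)),('washer_insert',(292,216),(393,241),sq(31,31,14,14.1,np.pi/2-.05)),('nut_insert',(319,216),(392,267),sq(31,31,14,14.1,np.pi/2-.05)),('grip_socket',(345,213),(392,292),sq(31,31,0,28,np.pi/2-.05)),
  ('wax_tin',(317,253),(320,261),cyl(35.5,0,36))):
    o=[(p,mask(p,q,np.array(n))[0]) for p,n in((S,a),(Tp,b))]
    s=fit(o,P);print(q,s.x,'res',s.fun)
yel=lambda z:(z[...,0]-z[...,2]>130)
m1,k1=seg(Tp,(393,242),17,yel);m2,k2=seg(Tp,(392,267),17,lambda z:z[...,2]-z[...,0]>60)
m3,k3=seg(Tp,(436,270),30,lambda z:(abs(z[...,0]-z[...,2])<28)&(g(z)>60))
print('yel',atz(Tp,m1,23),'blue',atz(Tp,m2,23),'seat',atz(Tp,m3,16),m3,np.ptp(k3,0))
# crisp edges of the tray rim from crop: corners top view
for c in((70,42),(520,70),(510,473),(54,443)): print(atz(Tp,(365+(c[0]+.5)/5-.5,218+(c[1]+.5)/5-.5),20))
n=cv2.resize(Tp['frame'][245:263,282:300],None,fx=20,fy=20,interpolation=cv2.INTER_CUBIC);cv2.imwrite('pics/nut.png',n[...,::-1])
E
```

```text
washer [356.8 279.9] size [16.9  9.1] washer [289.1 289.1] size [13.5 13.6] 
   xyz [446.5  34.8   4.5] res [ 0.3  0.   0.1 -0.4] modelsize [19.  13.8] [14.3 14.2]
nut [309.8 276.4] size [12.2  6.4] nut [291.  253.7] size [ 9.9 10.2] 
   xyz [537.2  32.4   7.8] res [ 0.4  0.1  0.1 -0.6] modelsize [13.9 13.7] [10.7 10.9]
bluehole [318.7 215.8] size [14.4  5.5] bluehole [391.6 267. ] size [13.1 13.1] 
   xyz [ 508.5 -224.1    9.5] res [ 0.4  0.1  0.1 -0.5] modelsize [14.8  6.3] [14.2 14.2]
blue [318.7 216.1] size [25.2 12.1] blue [391.4 266.9] size [25.5 25.5] 
   xyz [ 508.6 -223.7    9. ] res [ 0.4  0.1  0.1 -0.4] modelsize [26.1 11.5] [25.7 26.1]
greyhole [345.4 210.6] size [15.6  5. ] greyhole [391.4 292.2] size [15.1 15. ] 
   xyz [ 444.4 -221.5   10.8] res [ 0.4  0.   0.1 -0.4] modelsize [16.6  6.9] [16.1 16.2]
handwheel [472.7 161.9   1.6] res [ 0.2  0.   0.1 -0.3]
grip [640.8  26.1  -1.6] res [ 0.8  0.1  0.  -1.1]
washer_insert [ 569.8 -225.7    8.6] res [ 0.3  0.   0.  -0.3]
nut_insert [ 507.9 -223.7    8.1] res [ 0.  0.  0. -0.]
grip_socket [ 443.9 -221.2   14.2] res [ 0.4  0.   0.1 -0.4]
wax_tin [519.8 -39.9   3.2] res [ 0.4  0.   0.1 -0.4]
yel [ 572.5 -226.2   23. ] blue [ 507.4 -223.6   23. ] seat [ 502.9 -336.6   16. ] [435.3 270. ] [52.5 52.2]
[ 612.2 -190.6   20. ]
[ 603.3 -421.7   20. ]
[ 398.3 -413.6   20. ]
[ 407.6 -184.3   20. ]
```

View pics/nut.png

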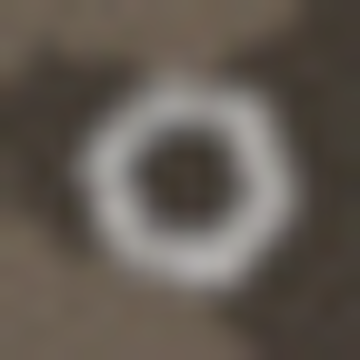

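The nut crop shows a hexagon about 11 px wide, centred near (291,254). The heights check out: washer top about 8, nut top about 14, tray insert undersides about 9. Next are the nut yaw and the first move.

```bash
cat > go.py <<'E'
# usage: go.py x y z yaw_deg(of tool y axis, optional) -> shift in tool axes, and turn
import sys,numpy as np
from workcell import bot
s=bot.sense();R=np.array(s['tcp_rot']);p=np.array(s['ee_pos'])
a=[float(v) for v in sys.argv[1:]]
d=R.T@(np.array(a[:3])-p);yaw=np.degrees(np.arctan2(R[1,1],R[0,1]))
print('d',np.round(d,1),'dist',round(float(np.linalg.norm(d)),1),'ee',np.round(p,1),'yaw',round(yaw,1),'tilt',np.round(R[:2,2],3),'clock',s['clock'],'F',np.round(s['wrist_force'],1),'gap',round(s['finger_gap'],1),'grip',round(s['grip_force'],1),'q',np.round(s['joint_pos'],2))
if len(a)>3:
    w=np.radians((a[3]-yaw+90)%180-90); print('rz',round(-w,3))
E
python3 go.py 473 162 110 -92
python3 - <<'E'
from w import *
Tp=shot('top')
for t in(115,125,135):
    m,k=seg(Tp,(291,254),9,br(t),hull=False)
    W=np.array([atz(Tp,u,14)[:2] for u in k]); c=W.mean(0); d=W-c; th=np.arctan2(d[:,1],d[:,0]); r=np.hypot(*d.T)
    # area-based harmonic on uniform theta grid
    g_=np.linspace(-np.pi,np.pi,360,endpoint=False); rr=np.interp(g_,th[np.argsort(th)],r[np.argsort(th)],period=2*np.pi)
    h=(rr*np.exp(-6j*g_)).mean(); h2=(rr*np.exp(-2j*g_)).mean();print(t,atz(Tp,m,14),'corner deg',-np.degrees(np.angle(np.conj(h)))/6*-1,'amp',2*abs(h),'h2',2*abs(h2),'mean',rr.mean())
E
```

```text
d [350.2 243.1 132.3] dist 446.4 ee [268.9 536.3 242.2] yaw -116.6 tilt [-0. -0.] clock 3.0 F [-0.4 -0.  -0.6] gap 85.6 grip 0.0 q [ 1.44  0.04  0.08 -0.   -1.62 -0.33]
rz -0.43
115 [535.8  32.7  14. ] corner deg 17.220516535936046 amp 0.46774723199312385 h2 0.291166605361435 mean 13.037985890637438
125 [535.8  32.6  14. ] corner deg 17.758777540151872 amp 0.4516037709550665 h2 0.17644995262853624 mean 12.535371242800297
135 [535.7  32.6  14. ] corner deg 17.908448052266486 amp 0.44872846297733593 h2 0.12039730487340017 mean 12.033561486626356
```

The rows are not in the units I measure in: shifts go in shares of 1 m and turns go in shares of 180 degrees. I convert before sending: 350 mm / 1000 = 0.35, 315 mm / 1000 = 0.315, -0.43 rad / 3.1416 = -0.1369.

```bash
echo '[{"finger_gap":85,"xyz":[0.035,0.024,0],"turn_vec":[0,0,-0.0318]},{"finger_gap":85,"xyz":[0.07,0.049,0],"turn_vec":[0,0,-0.0637]},{"finger_gap":85,"xyz":[0.105,0.073,0],"turn_vec":[0,0,-0.0955]},{"finger_gap":85,"xyz":[0.14,0.097,0],"turn_vec":[0,0,-0.1369]},{"finger_gap":85,"xyz":[0.175,0.121,0],"turn_vec":[0,0,-0.1369]},{"finger_gap":85,"xyz":[0.21,0.146,0],"turn_vec":[0,0,-0.1369]},{"finger_gap":85,"xyz":[0.245,0.17,0],"turn_vec":[0,0,-0.1369]},{"finger_gap":85,"xyz":[0.28,0.194,0],"turn_vec":[0,0,-0.1369]},{"finger_gap":85,"xyz":[0.315,0.218,0.02],"turn_vec":[0,0,-0.1369]},{"finger_gap":85,"xyz":[0.35,0.243,0.04],"turn_vec":[0,0,-0.1369]}]' | python3 -m crank 40; python3 go.py 473 162 32 -92
```

```text
clock: 3.88
ee_pos: [466.1, 175.4, 211.2]
tcp_rot: [[0.999, -0.035, 0.003], [-0.035, -0.999, 0.002], [0.003, -0.002, -1.0]]
wrist_force: [1.5, 1.1, -1.1]
finger_gap: 84.6
grip_force: 0.0
d [  6.8  13.6 179.2] dist 179.8 ee [466.1 175.4 211.2] yaw -92.0 tilt [0.003 0.002] clock 3.8833 F [ 1.5  1.1 -1.1] gap 84.6 grip 0.0 q [ 0.77 -0.24 -0.23  0.   -1.58  0.77]
rz 0.0
```

```bash
echo '[{"finger_gap":60},{"finger_gap":60}]' | python3 -m crank; python3 go.py 473 162 32 -92
```

```text
clock: 4.05
ee_pos: [465.3, 174.9, 208.9]
tcp_rot: [[0.999, -0.039, -0.001], [-0.039, -0.999, -0.001], [-0.001, 0.001, -1.0]]
wrist_force: [-1.3, 0.4, 0.8]
finger_gap: 63.3
grip_force: 0.0
d [  8.4  12.4 176.9] dist 177.5 ee [465.3 174.9 208.9] yaw -92.2 tilt [-0.001 -0.001] clock 4.05 F [-1.3  0.4  0.8] gap 63.3 grip 0.0 q [ 0.77 -0.24 -0.23 -0.   -1.58  0.77]
rz -0.004
```

In the tool's units: 172 mm / 1000 = 0.172, 160 mm / 1000 = 0.16.

```bash
echo '[{"finger_gap":55,"xyz":[0.0084,0.0124,0.03]},{"finger_gap":55,"xyz":[0.0084,0.0124,0.07]},{"finger_gap":55,"xyz":[0.0084,0.0124,0.11]},{"finger_gap":55,"xyz":[0.0084,0.0124,0.14]},{"finger_gap":55,"xyz":[0.0084,0.0124,0.16]},{"finger_gap":55,"xyz":[0.0084,0.0124,0.172]},{"finger_gap":55,"xyz":[0.0084,0.0124,0.172]}]' | python3 -m crank; python3 go.py 473 162 29 -92
python3 - <<'E'
from w import *
S=shot('side'); c=cv2.resize(S['frame'][225:375,250:450],None,fx=4,fy=4,interpolation=cv2.INTER_CUBIC);cv2.imwrite('pics/w1.png',c[...,::-1])
E
```

```text
clock: 4.63
ee_pos: [471.6, 164.5, 35.7]
tcp_rot: [[0.999, -0.034, -0.003], [-0.034, -0.999, -0.002], [-0.003, 0.002, -1.0]]
wrist_force: [0.2, -0.4, -0.8]
finger_gap: 54.7
grip_force: 0.0
d [1.5 2.4 6.7] dist 7.3 ee [471.6 164.5  35.7] yaw -91.9 tilt [-0.003 -0.002] clock 4.6333 F [ 0.2 -0.4 -0.8] gap 54.7 grip 0.0 q [ 0.74 -0.15 -0.48 -0.   -1.25  0.8 ]
rz 0.001
```

View pics/w1.png

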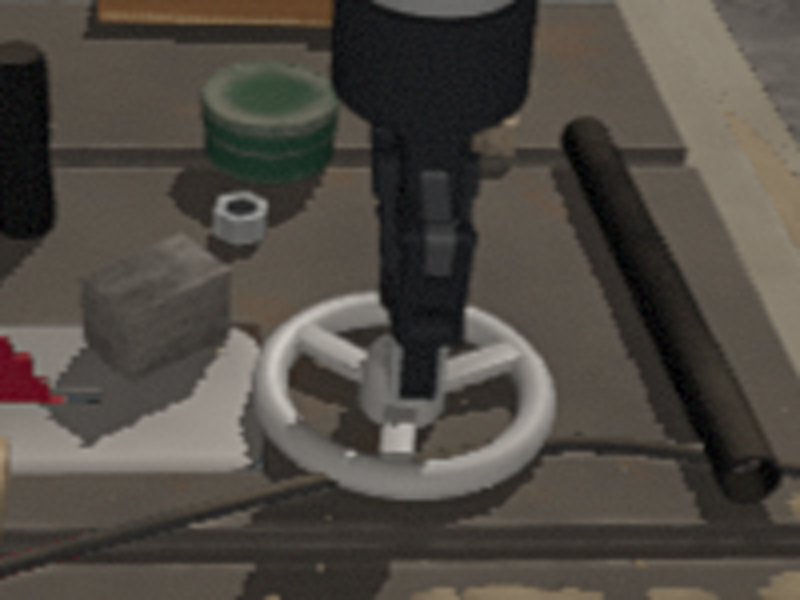

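The fingers straddle the hub, which is at crop (402,385). The near finger is at crop (413,370), slightly toward -x, so I'll quantify the offset.

```bash
python3 - <<'E'
from w import *
S=shot('side'); p=np.array(bot.sense()['ee_pos']);print(p)
for q in([p[0]-11,p[1]+28,p[2]-8],[p[0]+11,p[1]+28,p[2]-8],[p[0]-11,p[1]+40,p[2]-8],[p[0]+11,p[1]+40,p[2]-8],[472.7,161.9,26]):
    print(np.round(q),((proj(S,q)[0]-[250,225])*4))
E
python3 go.py 474.5 162 29 -92
```

```text
[473.5 165.2  39.3]
[463. 193.  31.] [441.1 392.3]
[485. 193.  31.] [385.9 392.6]
[463. 205.  31.] [445.1 412.1]
[485. 205.  31.] [389.  412.3]
[473. 162.  26.] [406. 354.]
d [ 1.   3.2 10.3] dist 10.9 ee [473.5 165.2  39.3] yaw -91.9 tilt [0.002 0.   ] clock 4.7333 F [-0.   0.1  0.9] gap 55.0 grip 0.0 q [ 0.74 -0.16 -0.48  0.   -1.25  0.8 ]
rz 0.001
```

In the tool's units: 10 mm / 1000 = 0.01, 5 mm / 1000 = 0.005.

```bash
echo '[{"finger_gap":55,"xyz":[0.001,0.0025,0.005]},{"finger_gap":55,"xyz":[0.001,0.0025,0.01]},{"finger_gap":55,"xyz":[0.001,0.0025,0.01]},{"finger_gap":30,"xyz":[0.001,0.0025,0.01]},{"finger_gap":30,"xyz":[0.001,0.0025,0.01]},{"finger_gap":30,"xyz":[0.001,0.0025,0.01]},{"finger_gap":30,"xyz":[0.001,0.0025,0.01]},{"finger_gap":30,"xyz":[0.001,0.0025,0.01]}]' | python3 -m crank 80; python3 go.py 473 162 27 -92
```

```text
clock: 5.4
ee_pos: [474.3, 162.1, 29.0]
tcp_rot: [[0.999, -0.035, 0.001], [-0.035, -0.999, 0.001], [0.001, -0.001, -1.0]]
wrist_force: [-2.7, 0.4, 6.1]
finger_gap: 32.0
grip_force: 79.0
d [-1.3  0.2  2. ] dist 2.4 ee [474.3 162.1  29. ] yaw -92.0 tilt [0.001 0.001] clock 5.4 F [-2.7  0.4  6.1] gap 32.0 grip 79.0 q [ 0.73 -0.15 -0.49  0.   -1.23  0.8 ]
rz 0.0
```

In the tool's units: -60 mm / 1000 = -0.06, -30 mm / 1000 = -0.03.

```bash
echo '[{"finger_gap":25,"xyz":[0,0,-0.01]},{"finger_gap":25,"xyz":[0,0,-0.03]},{"finger_gap":25,"xyz":[0,0,-0.06]},{"finger_gap":25,"xyz":[0,0,-0.06]},{"finger_gap":25,"xyz":[0,0,-0.06]}]' | python3 -m crank 100; python3 - <<'E'
from w import *
S=shot('side'); c=cv2.resize(S['frame'][200:350,250:450],None,fx=4,fy=4,interpolation=cv2.INTER_CUBIC);cv2.imwrite('pics/w2.png',c[...,::-1])
E
```

```text
clock: 5.82
ee_pos: [474.4, 162.3, 89.2]
tcp_rot: [[0.999, -0.035, 0.002], [-0.035, -0.999, 0.002], [0.002, -0.002, -1.0]]
wrist_force: [-0.9, 0.4, -5.1]
finger_gap: 31.1
grip_force: 99.9
```

View pics/w2.png

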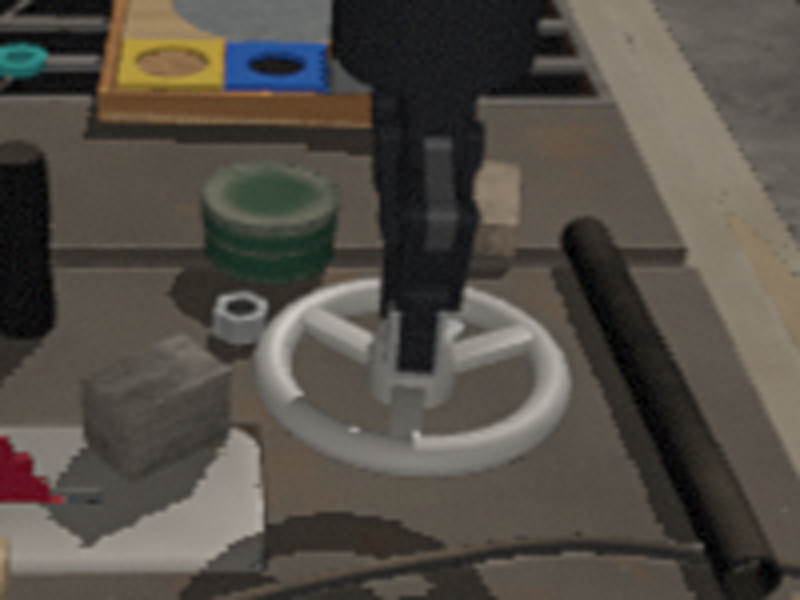

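The wheel is lifted level in the hand, with the rim centred at crop (412,375). I'm carrying it over to the tray.

In the tool's units: 380 mm / 1000 = 0.38, 100 mm / 1000 = 0.1.

```bash
python3 go.py 505 -337 140 -92; echo '[{"finger_gap":25,"xyz":[0,0.02,-0.04]},{"finger_gap":25,"xyz":[0.005,0.06,-0.06]},{"finger_gap":25,"xyz":[0.009,0.1,-0.06]},{"finger_gap":25,"xyz":[0.013,0.14,-0.06]},{"finger_gap":25,"xyz":[0.017,0.18,-0.06]},{"finger_gap":25,"xyz":[0.021,0.22,-0.06]},{"finger_gap":25,"xyz":[0.025,0.26,-0.06]},{"finger_gap":25,"xyz":[0.029,0.3,-0.06]},{"finger_gap":25,"xyz":[0.033,0.34,-0.06]},{"finger_gap":25,"xyz":[0.037,0.38,-0.06]}]' | python3 -m crank ;  python3 go.py 505 -337 140 -92
```

```text
d [ 49.  497.4 -52.9] dist 502.6 ee [473.4 161.8  87.4] yaw -92.0 tilt [-0.001  0.001] clock 5.8667 F [-0.2 -0.9 -4.3] gap 31.1 grip 99.9 q [ 0.73 -0.19 -0.42 -0.   -1.35  0.8 ]
rz -0.0
clock: 6.7
ee_pos: [496.4, -221.0, 145.7]
tcp_rot: [[0.999, -0.035, -0.003], [-0.035, -0.999, 0.001], [-0.003, -0.001, -1.0]]
wrist_force: [2.1, 0.3, -3.6]
finger_gap: 31.4
grip_force: 101.0
d [ 12.7 115.7   5.5] dist 116.5 ee [ 496.4 -221.   145.7] yaw -92.0 tilt [-0.003  0.001] clock 6.7 F [ 2.1  0.3 -3.6] gap 31.4 grip 101.0 q [-0.05 -0.1  -0.23 -0.   -1.45  1.59]
rz -0.0
```

In the tool's units: 116 mm / 1000 = 0.116, 95 mm / 1000 = 0.095.

```bash
echo '[{"finger_gap":25,"xyz":[0.003,0.03,0]},{"finger_gap":25,"xyz":[0.007,0.065,0]},{"finger_gap":25,"xyz":[0.01,0.095,0]},{"finger_gap":25,"xyz":[0.0125,0.116,0]},{"finger_gap":25,"xyz":[0.0125,0.116,0.02]},{"finger_gap":25,"xyz":[0.0125,0.116,0.05]},{"finger_gap":25,"xyz":[0.0125,0.116,0.07]},{"finger_gap":25,"xyz":[0.0125,0.116,0.075]},{"finger_gap":25,"xyz":[0.0125,0.116,0.075]},{"finger_gap":25,"xyz":[0.0125,0.116,0.075]}]' | python3 -m crank ;  python3 go.py 505 -337 38 -92; echo '[{"finger_gap":25},{"finger_gap":25}]' | python3 -m crank>/dev/null; python3 go.py 505 -337 38 -92;python3 - <<'E'
from w import *
S=shot('side'); c=cv2.resize(S['frame'][170:270,240:400],None,fx=5,fy=5,interpolation=cv2.INTER_CUBIC);cv2.imwrite('pics/w3.png',c[...,::-1])
E
```

```text
clock: 7.53
ee_pos: [506.0, -335.8, 73.1]
tcp_rot: [[0.999, -0.034, -0.001], [-0.034, -0.999, -0.001], [-0.001, 0.001, -1.0]]
wrist_force: [0.1, -0.5, -2.6]
finger_gap: 31.2
grip_force: 101.0
d [-1.   1.3 35.1] dist 35.1 ee [ 506.  -335.8   73.1] yaw -92.0 tilt [-0.001 -0.001] clock 7.5333 F [ 0.1 -0.5 -2.6] gap 31.2 grip 101.0 q [-0.26  0.11 -0.16  0.   -1.31  1.79]
rz 0.0
d [-2.   1.1 36.8] dist 36.9 ee [ 507.  -335.9   74.8] yaw -92.0 tilt [ 0.003 -0.001] clock 7.7 F [-0.3 -0.  -3.9] gap 31.4 grip 101.0 q [-0.26  0.1  -0.16  0.   -1.31  1.79]
rz 0.0
```

View pics/w3.png

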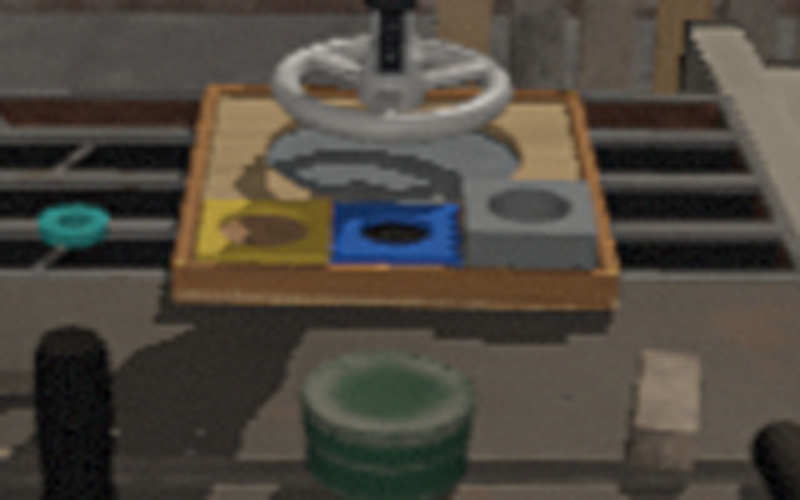

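The wheel hovers centred over the recess: wheel at crop column 392, recess at 395, so about 1 mm off. I'm lowering it.

In the tool's units: 36 mm / 1000 = 0.036, 33 mm / 1000 = 0.033.

```bash
echo '[{"finger_gap":25,"xyz":[-0.0013,0.001,0.015]},{"finger_gap":25,"xyz":[-0.0013,0.001,0.028]},{"finger_gap":25,"xyz":[-0.0013,0.001,0.033]},{"finger_gap":25,"xyz":[-0.0013,0.001,0.036]},{"finger_gap":25,"xyz":[-0.0013,0.001,0.036]},{"finger_gap":25,"xyz":[-0.0013,0.001,0.036]}]' | python3 -m crank ;  python3 go.py 505 -337 38 -92
```

```text
clock: 8.25
ee_pos: [504.7, -336.6, 38.2]
tcp_rot: [[0.999, -0.034, -0.0], [-0.034, -0.999, -0.001], [-0.0, 0.001, -1.0]]
wrist_force: [-5.0, 3.5, 4.0]
finger_gap: 30.9
grip_force: 101.7
d [0.4 0.4 0.2] dist 0.6 ee [ 504.7 -336.6   38.2] yaw -92.0 tilt [-0.    -0.001] clock 8.25 F [-5.   3.5  4. ] gap 30.9 grip 101.7 q [-0.26  0.13 -0.2   0.   -1.25  1.79]
rz 0.001
```

Contact on the floor. I'll open and retreat, heading back for the washer.

In the tool's units: -160 mm / 1000 = -0.16, -120 mm / 1000 = -0.12.

```bash
echo '[{"finger_gap":55},{"finger_gap":55},{"finger_gap":55},{"finger_gap":55,"xyz":[0,0,-0.015]},{"finger_gap":55,"xyz":[0,0,-0.05]},{"finger_gap":55,"xyz":[0,0,-0.09]},{"finger_gap":55,"xyz":[0,-0.04,-0.1]},{"finger_gap":55,"xyz":[-0.01,-0.08,-0.1]},{"finger_gap":55,"xyz":[-0.015,-0.12,-0.1]},{"finger_gap":55,"xyz":[-0.02,-0.16,-0.1]}]' | python3 -m crank ;  python3 go.py 447 34.8 60 -92; python3 - <<'E'
from w import *
S=shot('side');Tp=shot('top')
for p in (S,Tp):
    for q,n in(('handwheel',(315,203) if p is S else (437,270)),): 
        r=bot.cut_out(p,q); print([(np.round(d['xy']),round(d['p'],2)) for d in r])
c=np.hstack([cv2.resize(S['frame'][180:230,270:370],None,fx=4,fy=4,interpolation=cv2.INTER_CUBIC),cv2.resize(Tp['frame'][245:295,385:485],None,fx=4,fy=4,interpolation=cv2.INTER_CUBIC)])
c=np.vstack([cv2.resize(S['frame'][180:240,270:370],None,fx=5,fy=5,interpolation=cv2.INTER_CUBIC),cv2.resize(Tp['frame'][240:300,385:485],None,fx=5,fy=5,interpolation=cv2.INTER_CUBIC)])
cv2.imwrite('pics/w4.png',c[...,::-1])
E
```

```text
clock: 9.08
ee_pos: [490.1, -174.7, 137.5]
tcp_rot: [[0.999, -0.036, 0.002], [-0.036, -0.999, -0.0], [0.002, 0.0, -1.0]]
wrist_force: [0.7, 0.4, 1.1]
finger_gap: 54.8
grip_force: 0.0
d [ -50.8 -207.9   77.4] dist 227.5 ee [ 490.1 -174.7  137.5] yaw -92.1 tilt [ 0.002 -0.   ] clock 9.0833 F [0.7 0.4 1.1] gap 54.8 grip 0.0 q [ 0.04 -0.16 -0.3   0.   -1.43  1.49]
rz -0.001
[(array([316., 197.]), 0.62)]
[(array([442., 281.]), 0.72)]
```

View pics/w4.png

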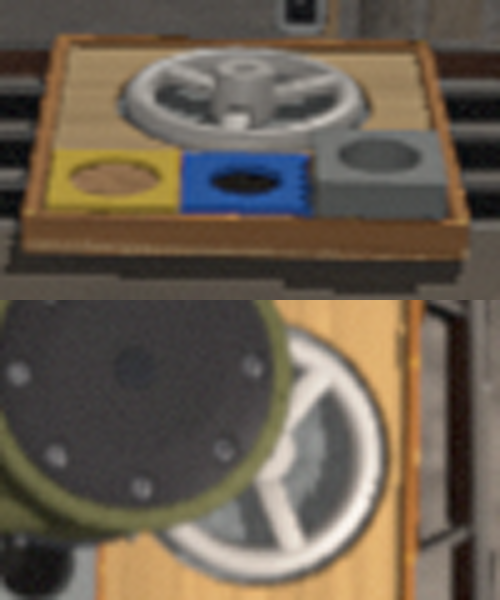

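The wheel lies flat in the recess in both views. In the side view (upper half) it sits inside the board's rim, and in the top view a gap shows around it. Next is the washer.

The rows are not in the units I measure in: shifts go in shares of 1 m and turns go in shares of 180 degrees. I convert before sending: -207.5 mm / 1000 = -0.2075, -195 mm / 1000 = -0.195.

```bash
echo '[{"finger_gap":50,"xyz":[-0.01,-0.04,0]},{"finger_gap":50,"xyz":[-0.02,-0.08,0]},{"finger_gap":50,"xyz":[-0.03,-0.12,0]},{"finger_gap":50,"xyz":[-0.04,-0.16,0.01]},{"finger_gap":50,"xyz":[-0.05,-0.195,0.04]},{"finger_gap":50,"xyz":[-0.0505,-0.2075,0.075]},{"finger_gap":50,"xyz":[-0.0505,-0.2075,0.095]},{"finger_gap":50,"xyz":[-0.0505,-0.2075,0.102]},{"finger_gap":50,"xyz":[-0.0505,-0.2075,0.102]},{"finger_gap":50,"xyz":[-0.0505,-0.2075,0.102]}]' | python3 -m crank ; echo '[{"finger_gap":50},{"finger_gap":50}]' | python3 -m crank; python3 go.py 447 34.8 15 -92; python3 - <<'E'
from w import *
S=shot('side');c=cv2.resize(S['frame'][235:310,300:420],None,fx=5,fy=5,interpolation=cv2.INTER_CUBIC)
p=np.array(bot.sense()['ee_pos']);print(p,[(proj(S,q)[0]-[300,235])*5 for q in(p+[0,0,-11],[447,34.8,8],[447,34.8,0])])
cv2.imwrite('pics/w5.png',c[...,::-1])
E
```

```text
clock: 10.12
ee_pos: [448.1, 32.2, 36.1]
tcp_rot: [[0.999, -0.036, 0.001], [-0.036, -0.999, -0.001], [0.001, 0.001, -1.0]]
wrist_force: [0.3, 0.6, 1.4]
finger_gap: 49.8
grip_force: 0.0
clock: 10.28
ee_pos: [448.3, 32.9, 36.7]
tcp_rot: [[0.999, -0.036, 0.003], [-0.036, -0.999, 0.001], [0.003, -0.001, -1.0]]
wrist_force: [-0.9, -0.1, 0.5]
finger_gap: 49.8
grip_force: 0.0
d [-1.4 -1.9 21.7] dist 21.8 ee [448.3  32.9  36.7] yaw -92.1 tilt [0.003 0.001] clock 10.2833 F [-0.9 -0.1  0.5] gap 49.8 grip 0.0 q [ 0.53 -0.32 -0.61  0.   -1.27  1.01]
rz -0.001
[448.1  32.9  36.4] [array([283.9, 184.4]), array([284.1, 225.1]), array([282.6, 242.3])]
```

View pics/w5.png

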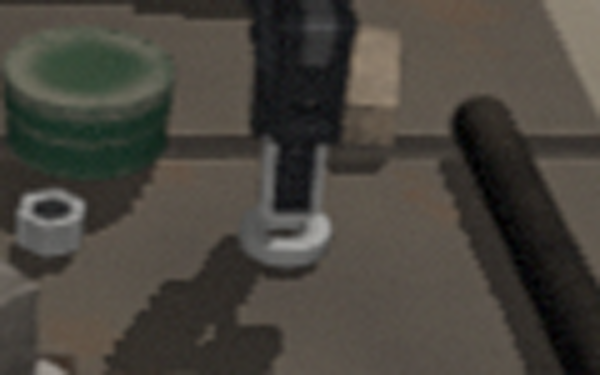

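The finger, at crop (292,190), stands over the washer at (286,235), aligned within about 2 mm. I'm lowering it in steps and watching the force.

In the tool's units: 20 mm / 1000 = 0.02, 18 mm / 1000 = 0.018.

```bash
echo '[{"finger_gap":46,"xyz":[0.0005,-0.0015,0.01]},{"finger_gap":46,"xyz":[0.0005,-0.0015,0.018]},{"finger_gap":46,"xyz":[0.0005,-0.0015,0.018]},{"finger_gap":46,"xyz":[0.0005,-0.0015,0.02]},{"finger_gap":46,"xyz":[0.0005,-0.0015,0.02]},{"finger_gap":46,"xyz":[0.0005,-0.0015,0.02]}]' | python3 -m crank; python3 go.py 447 34.8 13 -92; echo '[{"finger_gap":46},{"finger_gap":46,"xyz":[0,0,0.002]},{"finger_gap":46,"xyz":[0,0,0.002]},{"finger_gap":46,"xyz":[0,0,0.002]}]' | python3 -m crank; python3 go.py 447 34.8 13 -92;
```

```text
clock: 10.83
ee_pos: [447.6, 34.6, 14.9]
tcp_rot: [[0.999, -0.035, -0.0], [-0.035, -0.999, -0.0], [-0.0, 0.0, -1.0]]
wrist_force: [0.5, -0.4, -0.6]
finger_gap: 46.0
grip_force: 0.0
d [-0.6 -0.1  1.9] dist 2.0 ee [447.6  34.6  14.9] yaw -92.0 tilt [-0. -0.] clock 10.8333 F [ 0.5 -0.4 -0.6] gap 46.0 grip 0.0 q [ 0.53 -0.29 -0.64  0.   -1.23  1.01]
rz 0.0
clock: 11.17
ee_pos: [447.6, 34.6, 12.8]
tcp_rot: [[0.999, -0.035, -0.0], [-0.035, -0.999, -0.0], [-0.0, 0.0, -1.0]]
wrist_force: [0.4, -0.1, -0.6]
finger_gap: 45.6
grip_force: 0.0
d [-0.6 -0.1 -0.2] dist 0.6 ee [447.6  34.6  12.8] yaw -92.0 tilt [-0. -0.] clock 11.1667 F [ 0.4 -0.1 -0.6] gap 45.6 grip 0.0 q [ 0.53 -0.29 -0.64  0.   -1.22  1.01]
rz 0.0
```

```bash
echo '[{"finger_gap":28},{"finger_gap":28},{"finger_gap":28},{"finger_gap":28},{"finger_gap":28}]' | python3 -m crank 50; echo '[{"finger_gap":28,"xyz":[0,0,-0.01]},{"finger_gap":28,"xyz":[0,0,-0.04]},{"finger_gap":28,"xyz":[0,0,-0.05]},{"finger_gap":28,"xyz":[0,0,-0.05]},{"finger_gap":28,"xyz":[0,0,-0.05]}]' | python3 -m crank; python3 - <<'E'
from w import *
S=shot('side');c=cv2.resize(S['frame'][215:290,300:420],None,fx=5,fy=5,interpolation=cv2.INTER_CUBIC)
cv2.imwrite('pics/w6.png',c[...,::-1])
E
python3 go.py 571 -226 80 -92
```

```text
clock: 11.58
ee_pos: [447.9, 34.7, 13.4]
tcp_rot: [[0.999, -0.035, 0.001], [-0.035, -0.999, -0.0], [0.001, 0.0, -1.0]]
wrist_force: [-2.3, 0.0, 5.5]
finger_gap: 32.6
grip_force: 49.5
clock: 12.0
ee_pos: [447.8, 35.0, 63.3]
tcp_rot: [[0.999, -0.035, 0.001], [-0.035, -0.999, 0.001], [0.001, -0.001, -1.0]]
wrist_force: [-0.1, -0.1, -0.9]
finger_gap: 32.7
grip_force: 49.8
d [132.8 256.3 -17.9] dist 289.2 ee [447.2  34.8  62.3] yaw -92.0 tilt [-0.001  0.   ] clock 12.05 F [0.5 0.4 0.1] gap 32.1 grip 49.8 q [ 0.53 -0.34 -0.58 -0.   -1.33  1.01]
rz -0.0
```

View pics/w6.png

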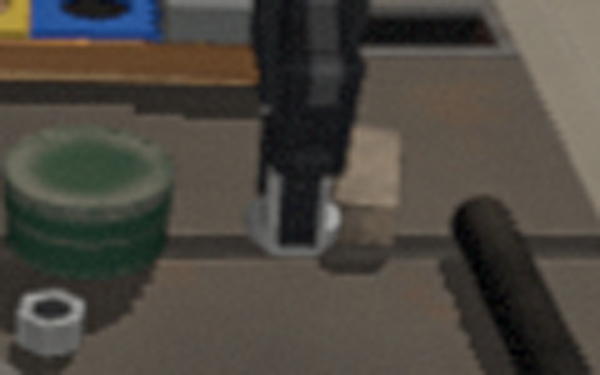

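The washer is held level at crop (293,225). The tips are flush with its underside, so I'll set it down and re-grip 3 mm higher so that it can enter the recess.

In the tool's units: 49 mm / 1000 = 0.049, 46 mm / 1000 = 0.046.

```bash
echo '[{"finger_gap":28,"xyz":[0,0,0.03]},{"finger_gap":28,"xyz":[0,0,0.046]},{"finger_gap":28,"xyz":[0,0,0.049]},{"finger_gap":28,"xyz":[0,0,0.049]},{"finger_gap":44,"xyz":[0,0,0.049]},{"finger_gap":44,"xyz":[0,0,0.049]},{"finger_gap":44,"xyz":[0,0,0.046]},{"finger_gap":44,"xyz":[0,0,0.046]}]' | python3 -m crank; python3 go.py 447.5 34.8 16 -92;  echo '[{"finger_gap":28},{"finger_gap":28},{"finger_gap":28},{"finger_gap":28},{"finger_gap":28,"xyz":[0,0,-0.01]},{"finger_gap":28,"xyz":[0,0,-0.045]},{"finger_gap":28,"xyz":[0,0,-0.08]},{"finger_gap":28,"xyz":[0,0,-0.09]}]' | python3 -m crank 60; python3 go.py 571 -226 100 -92
```

```text
clock: 12.72
ee_pos: [447.9, 34.7, 17.5]
tcp_rot: [[0.999, -0.035, 0.001], [-0.035, -0.999, 0.0], [0.001, -0.0, -1.0]]
wrist_force: [0.6, -0.7, 0.2]
finger_gap: 43.7
grip_force: 0.0
d [-0.4 -0.1  1.5] dist 1.6 ee [447.9  34.7  17.5] yaw -92.0 tilt [0.001 0.   ] clock 12.7167 F [ 0.6 -0.7  0.2] gap 43.7 grip 0.0 q [ 0.53 -0.3  -0.63  0.   -1.23  1.01]
rz 0.0
clock: 13.38
ee_pos: [449.7, 34.8, 113.2]
tcp_rot: [[0.999, -0.034, 0.008], [-0.034, -0.999, 0.001], [0.007, -0.001, -1.0]]
wrist_force: [1.9, -0.8, 1.3]
finger_gap: 27.9
grip_force: 0.0
d [130.1 256.5  13.8] dist 288.0 ee [449.7  34.8 113.2] yaw -92.0 tilt [0.008 0.001] clock 13.3833 F [ 1.9 -0.8  1.3] gap 27.9 grip 0.0 q [ 0.53 -0.36 -0.51  0.   -1.42  1.01]
rz 0.0
```

The washer slipped, so that grip was too high. I'll look at where it lies now.

In the tool's units: 140 mm / 1000 = 0.14, 100 mm / 1000 = 0.1.

```bash
echo '[{"finger_gap":50,"xyz":[0,0,-0.04]},{"finger_gap":50,"xyz":[0,0.06,-0.06]},{"finger_gap":50,"xyz":[0,0.1,-0.06]},{"finger_gap":50,"xyz":[0,0.14,-0.06]}]' | python3 -m crank >/dev/null; python3 - <<'E'
from w import *
S=shot('side','s7.png');Tp=shot('top')
o=[]
for p,c,r in((S,(357,282),12),(Tp,(289,289),10)):
    m,k=seg(p,c,r,br(135)); print(m,np.ptp(k,0)); o.append((p,m))
P=cyl(18,7.9,8); s=fit(o,P);print(s.x,s.fun)
c=cv2.resize(S['frame'][255:315,300:400],None,fx=5,fy=5,interpolation=cv2.INTER_CUBIC);d=cv2.resize(Tp['frame'][260:320,250:350],None,fx=5,fy=5,interpolation=cv2.INTER_CUBIC)
cv2.imwrite('pics/w7.png',np.vstack([c,d])[...,::-1])
E
python3 go.py 447 34.8 60 -92
```

```text
[357.2 278.5] [16.9  9.5]
d [  -1.1 -127.3  107.4] dist 166.6 ee [442.7 -92.4 167.5] yaw -92.4 tilt [ 0.001 -0.001] clock 13.8167 F [ 1.   0.9 -0.6] gap 50.0 grip 0.0 q [ 0.24 -0.37 -0.41  0.   -1.53  1.28]
rz -0.006Traceback (most recent call last):
  File "<stdin>", line 5, in <module>
  File "m.py", line 27, in seg
    k=max(cs,key=cv2.contourArea); k=cv2.convexHull(k) if hull else k
ValueError: max() iterable argument is empty
```

```bash
python3 - <<'E'
from w import *
S=shot('side');Tp=shot('top')
m,k=seg(S,(357,280),12,br(135)); print(m,np.ptp(k,0),atz(S,m,8),'before',atz(S,(356.8,279.9),8))
c=cv2.resize(S['frame'][255:315,300:400],None,fx=5,fy=5,interpolation=cv2.INTER_CUBIC);d=cv2.resize(Tp['frame'][260:320,250:350],None,fx=5,fy=5,interpolation=cv2.INTER_CUBIC)
cv2.imwrite('pics/w7.png',np.vstack([c,d])[...,::-1])
E
```

```text
[357.2 278.5] [17.1  9.4] [445.7  29.4   8. ] before [447.   34.4   8. ]
```

View pics/w7.png

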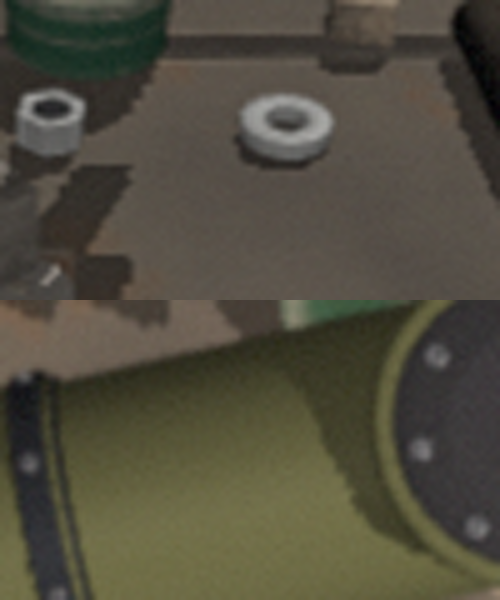

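The washer lies flat at side (357,279), about (446,30), a few mm from before. I'll grasp it again with the tips low.

In the tool's units: 127 mm / 1000 = 0.127, -123 mm / 1000 = -0.123, 0.006 rad / 3.1416 = 0.0019.

```bash
python3 go.py 447 31 40 -92; echo '[{"finger_gap":50,"xyz":[0,-0.04,0.02]},{"finger_gap":50,"xyz":[0,-0.08,0.05]},{"finger_gap":50,"xyz":[-0.0005,-0.115,0.09]},{"finger_gap":50,"xyz":[-0.0005,-0.123,0.115]},{"finger_gap":50,"xyz":[-0.0005,-0.123,0.127]},{"finger_gap":50,"xyz":[-0.0005,-0.123,0.127]},{"finger_gap":50,"xyz":[-0.0005,-0.123,0.127],"turn_vec":[0,0,0.0019]},{"finger_gap":50,"xyz":[-0.0005,-0.123,0.127],"turn_vec":[0,0,0.0019]}]' | python3 -m crank >/dev/null; python3 go.py 447 31 14 -92;
```

```text
d [  -0.6 -120.   126.6] dist 174.4 ee [443.  -89.  166.5] yaw -92.2 tilt [0. 0.] clock 13.9167 F [ 0.3 -0.1 -0.2] gap 50.2 grip 0.0 q [ 0.25 -0.37 -0.41 -0.   -1.53  1.28]
rz -0.003
d [-0.9  4.6 27.1] dist 27.6 ee [448.1  35.6  41.1] yaw -92.3 tilt [0.002 0.   ] clock 14.5833 F [-0.2  0.1  0.5] gap 50.2 grip 0.0 q [ 0.53 -0.32 -0.61  0.   -1.28  1.  ]
rz -0.005
```

In the tool's units: 26 mm / 1000 = 0.026, 15 mm / 1000 = 0.015.

```bash
echo '[{"finger_gap":50,"xyz":[-0.0007,0.004,0.015]},{"finger_gap":48,"xyz":[-0.0007,0.004,0.026]},{"finger_gap":48,"xyz":[-0.0007,0.004,0.026]},{"finger_gap":48,"xyz":[-0.0007,0.004,0.026]}]' | python3 -m crank; python3 go.py 447 31 14 -92;  echo '[{"finger_gap":28},{"finger_gap":28},{"finger_gap":28},{"finger_gap":28},{"finger_gap":28}]' | python3 -m crank 60
```

```text
clock: 14.92
ee_pos: [446.4, 30.8, 13.7]
tcp_rot: [[0.999, -0.042, 0.0], [-0.042, -0.999, -0.0], [0.0, 0.0, -1.0]]
wrist_force: [0.0, 0.1, -0.1]
finger_gap: 47.7
grip_force: 0.0
d [ 0.6 -0.3 -0.3] dist 0.8 ee [446.4  30.8  13.7] yaw -92.4 tilt [ 0. -0.] clock 14.9167 F [ 0.   0.1 -0.1] gap 47.7 grip 0.0 q [ 0.52 -0.3  -0.64  0.   -1.22  1.01]
rz -0.007
clock: 15.33
ee_pos: [447.1, 31.2, 15.0]
tcp_rot: [[0.999, -0.041, 0.002], [-0.041, -0.999, -0.0], [0.002, 0.0, -1.0]]
wrist_force: [-1.7, -0.7, 4.1]
finger_gap: 31.3
grip_force: 58.9
```

In the tool's units: 240 mm / 1000 = 0.24, 205 mm / 1000 = 0.205.

```bash
echo '[{"finger_gap":28,"xyz":[0,0,-0.015]},{"finger_gap":28,"xyz":[0,0,-0.05]},{"finger_gap":28,"xyz":[0,0,-0.085]},{"finger_gap":28,"xyz":[0.015,0.03,-0.085]},{"finger_gap":28,"xyz":[0.03,0.065,-0.085]},{"finger_gap":28,"xyz":[0.048,0.1,-0.085]},{"finger_gap":28,"xyz":[0.066,0.135,-0.085]},{"finger_gap":28,"xyz":[0.084,0.17,-0.085]},{"finger_gap":28,"xyz":[0.1,0.205,-0.085]},{"finger_gap":28,"xyz":[0.116,0.24,-0.085]}]' | python3 -m crank; echo '[{"finger_gap":28,"xyz":[0.012,0.014,0]},{"finger_gap":28,"xyz":[0.018,0.015,0.005]},{"finger_gap":28,"xyz":[0.018,0.015,0.02]},{"finger_gap":28,"xyz":[0.018,0.015,0.035]},{"finger_gap":28,"xyz":[0.018,0.015,0.035]},{"finger_gap":28,"xyz":[0.018,0.015,0.035]},{"finger_gap":28,"xyz":[0.018,0.015,0.035]}]' | python3 -m crank; python3 go.py 572.5 -226.2 50 -92
```

```text
clock: 16.17
ee_pos: [553.1, -215.5, 98.6]
tcp_rot: [[0.999, -0.041, 0.001], [-0.041, -0.999, -0.0], [0.001, 0.0, -1.0]]
wrist_force: [0.6, 1.1, 0.6]
finger_gap: 31.5
grip_force: 59.6
clock: 16.75
ee_pos: [570.2, -228.9, 64.5]
tcp_rot: [[0.999, -0.04, 0.001], [-0.04, -0.999, -0.001], [0.001, 0.001, -1.0]]
wrist_force: [0.8, 0.2, -0.1]
finger_gap: 31.7
grip_force: 59.6
d [ 2.1 -2.8 14.5] dist 14.9 ee [ 570.2 -228.9   64.5] yaw -92.3 tilt [ 0.001 -0.001] clock 16.75 F [ 0.8  0.2 -0.1] gap 31.7 grip 59.6 q [-0.06  0.13 -0.15  0.   -1.29  1.59]
rz -0.005
```

In the tool's units: 26 mm / 1000 = 0.026, -2.7 mm / 1000 = -0.0027.

```bash
echo '[{"finger_gap":28,"xyz":[0.0022,-0.0027,0.01]},{"finger_gap":28,"xyz":[0.0022,-0.0027,0.02]},{"finger_gap":28,"xyz":[0.0022,-0.0027,0.025]},{"finger_gap":28,"xyz":[0.0022,-0.0027,0.026]},{"finger_gap":28,"xyz":[0.0022,-0.0027,0.026]}]' | python3 -m crank; python3 go.py 572.5 -226.2 37 -92;  python3 - <<'E'
from w import *
S=shot('side')
m,k=seg(S,(292,214),14,lambda z:(z[...,0]-z[...,2]>45)&(z[...,1]>z[...,0]*.6)); print('yellow',m,k.min(0),k.max(0))
m,k=seg(S,(292,212),14,lambda z:(g(z)>115)&(abs(z[...,0]-z[...,2])<25)); print('washer?',m,k.min(0),k.max(0))
print(proj(S,[[572.2,-226.2,23],[572.2,-226.2,30]]))
E
```

```text
clock: 17.17
ee_pos: [571.6, -226.4, 36.4]
tcp_rot: [[0.999, -0.041, -0.002], [-0.041, -0.999, -0.0], [-0.002, 0.0, -1.0]]
wrist_force: [-0.2, 0.2, 0.9]
finger_gap: 31.3
grip_force: 59.6
d [ 0.9 -0.3 -0.6] dist 1.1 ee [ 571.6 -226.4   36.4] yaw -92.3 tilt [-0.002 -0.   ] clock 17.1667 F [-0.2  0.2  0.9] gap 31.3 grip 59.6 q [-0.05  0.15 -0.17  0.   -1.25  1.58]
rz -0.006
yellow [290.5 215. ] [277.6 199.6] [305.4 227.4]
washer? [301.7 201.8] [297.3 197.6] [305.4 207.1]
[[293.  215.4]
 [293.  212.8]]
```

In the tool's units: 1 mm / 1000 = 0.001, 0.7 mm / 1000 = 0.0007.

```bash
echo '[{"finger_gap":28,"xyz":[0.0007,0,0]},{"finger_gap":28,"xyz":[0.0007,0,0.001]},{"finger_gap":28,"xyz":[0.0007,0,0.001]},{"finger_gap":28,"xyz":[0.0007,0,0.001]}]' | python3 -m crank; echo '[{"finger_gap":28,"xyz":[0,0,0.001]},{"finger_gap":28,"xyz":[0,0,0.001]},{"finger_gap":28,"xyz":[0,0,0.001]}]' | python3 -m crank
```

```text
clock: 17.55
ee_pos: [572.8, -226.6, 36.4]
tcp_rot: [[0.999, -0.041, 0.0], [-0.041, -0.999, -0.0], [0.0, 0.0, -1.0]]
wrist_force: [0.1, 0.3, -0.5]
finger_gap: 31.3
grip_force: 59.6
clock: 17.8
ee_pos: [572.7, -226.6, 35.2]
tcp_rot: [[0.999, -0.041, -0.0], [-0.041, -0.999, -0.0], [-0.0, 0.0, -1.0]]
wrist_force: [-0.2, 0.4, -0.2]
finger_gap: 31.3
grip_force: 59.6
```

In the tool's units: 1 mm / 1000 = 0.001.

```bash
echo '[{"finger_gap":28,"xyz":[0,0,0.001]},{"finger_gap":28,"xyz":[0,0,0.001]},{"finger_gap":28,"xyz":[0,0,0.001]}]' | python3 -m crank; echo '[{"finger_gap":28,"xyz":[0,0,0.001]},{"finger_gap":28,"xyz":[0,0,0.001]},{"finger_gap":28,"xyz":[0,0,0.001]}]' | python3 -m crank | sed -n '2p;4,6p'
```

```text
clock: 18.05
ee_pos: [572.7, -226.5, 34.2]
tcp_rot: [[0.999, -0.041, -0.0], [-0.041, -0.999, -0.0], [-0.0, 0.0, -1.0]]
wrist_force: [-0.3, 0.0, 0.3]
finger_gap: 30.8
grip_force: 59.6
ee_pos: [572.8, -226.6, 34.1]
wrist_force: [-2.6, 1.7, 5.9]
finger_gap: 31.3
grip_force: 60.5
```

In the tool's units: -160 mm / 1000 = -0.16, -120 mm / 1000 = -0.12, -0.2 rad / 3.1416 = -0.0637.

```bash
echo '[{"finger_gap":46,"xyz":[0,0,-0.0005]},{"finger_gap":46,"xyz":[0,0,-0.0005]},{"finger_gap":46,"xyz":[0,0,-0.0005]},{"finger_gap":46,"xyz":[0,0,-0.012]},{"finger_gap":46,"xyz":[0,0,-0.04]},{"finger_gap":46,"xyz":[0,0,-0.08]},{"finger_gap":46,"xyz":[0,-0.04,-0.08]},{"finger_gap":46,"xyz":[0,-0.08,-0.08]},{"finger_gap":46,"xyz":[-0.01,-0.12,-0.08],"turn_vec":[0,0,-0.0318]},{"finger_gap":46,"xyz":[-0.02,-0.16,-0.08],"turn_vec":[0,0,-0.0637]}]' | python3 -m crank|tail -3;  python3 - <<'E'
from w import *
S=shot('side')
for q in('washer','nut','grip'): print(q,[(np.round(d['xy'],1),round(d['p'],2)) for d in bot.search_frame(S,q)])
r=[d for d in bot.cut_out(S,'washer') if abs(d['xy'][0]-292)<12]
for d in r: ys,xs=np.where(d['region']);print(xs.min(),xs.max(),ys.min(),ys.max(),xs.mean(),ys.mean(),d['p'])
P=cyl(18,0,8)+[572.2,-226.2,19];q=proj(S,P);print('expect',q.min(0),q.max(0))
z=proj(S,cyl(22.5,0,.1)+[572.2,-226.2,23]);print('recess',z.min(0),z.max(0))
m,k=seg(S,(310,278),10,br(120));print('nut',m,atz(S,m,14))
E
python3 go.py 536.7 32.5 60 -72.5
```

```text
wrist_force: [0.9, 0.7, -0.3]
finger_gap: 46.2
grip_force: 0.0
washer [(array([406.8, 395.7]), 0.81), (array([292.3, 214.5]), 0.65), (array([346.2, 405.4]), 0.63), (array([255.1, 215.9]), 0.6)]
nut [(array([308.3, 279.3]), 0.68)]
grip [(array([254.9, 260.2]), 0.71), (array([320.6, 196.1]), 0.6)]
expect [285.6 210.9] [300.4 220.1]
recess [283.7 211.6] [302.2 219.4]
nut [309.8 276.4] [538.   31.1  14. ]
d [  -7.  -100.7   54. ] dist 114.5 ee [559.6 -65.7 114.1] yaw -80.9 tilt [ 0.001 -0.   ] clock 19.3833 F [ 0.5 -0.5 -0.1] gap 45.8 grip 0.0 q [ 0.24 -0.03 -0.22  0.   -1.38  1.49]
rz -0.146
```

In the tool's units: -100.5 mm / 1000 = -0.1005, -100 mm / 1000 = -0.1, -0.146 rad / 3.1416 = -0.0465.

```bash
echo '[{"finger_gap":37,"xyz":[-0.002,-0.04,0],"turn_vec":[0,0,-0.0223]},{"finger_gap":37,"xyz":[-0.005,-0.08,0],"turn_vec":[0,0,-0.0465]},{"finger_gap":37,"xyz":[-0.007,-0.1,0.02],"turn_vec":[0,0,-0.0465]},{"finger_gap":37,"xyz":[-0.007,-0.1005,0.05],"turn_vec":[0,0,-0.0465]},{"finger_gap":37,"xyz":[-0.007,-0.1005,0.068],"turn_vec":[0,0,-0.0465]},{"finger_gap":37,"xyz":[-0.007,-0.1005,0.068],"turn_vec":[0,0,-0.0465]},{"finger_gap":37,"xyz":[-0.007,-0.1005,0.068],"turn_vec":[0,0,-0.0465]},{"finger_gap":37,"xyz":[-0.007,-0.1005,0.068],"turn_vec":[0,0,-0.0465]}]' | python3 -m crank|tail -2;python3 go.py 536.7 32.5 17.5 -72.5
```

```text
finger_gap: 37.0
grip_force: 0.0
d [-0.6 -1.4 29.4] dist 29.5 ee [537.6  31.3  46.9] yaw -72.6 tilt [ 0.002 -0.   ] clock 20.05 F [ 0.7 -0.1  0.8] gap 37.0 grip 0.0 q [ 0.43 -0.06 -0.37  0.   -1.25  1.44]
rz -0.002
```

In the tool's units: 29 mm / 1000 = 0.029, 28 mm / 1000 = 0.028.

```bash
echo '[{"finger_gap":37,"xyz":[-0.0003,-0.0008,0.015]},{"finger_gap":37,"xyz":[-0.0003,-0.0008,0.028]},{"finger_gap":37,"xyz":[-0.0003,-0.0008,0.029]},{"finger_gap":37,"xyz":[-0.0003,-0.0008,0.029]}]' | python3 -m crank|tail -4;python3 go.py 537 32 17.5 -72.5; echo '[{"finger_gap":15},{"finger_gap":15},{"finger_gap":15},{"finger_gap":15},{"finger_gap":15}]' | python3 -m crank 60
```

```text
tcp_rot: [[0.954, 0.3, 0.001], [0.3, -0.954, -0.0], [0.001, 0.0, -1.0]]
wrist_force: [-0.5, -0.2, 0.4]
finger_gap: 36.8
grip_force: 0.0
d [ 0.4  0.6 -0.2] dist 0.7 ee [536.5  32.5  17.3] yaw -72.6 tilt [ 0.001 -0.   ] clock 20.3833 F [-0.5 -0.2  0.4] gap 36.8 grip 0.0 q [ 0.44 -0.03 -0.41  0.   -1.2   1.44]
rz -0.001
clock: 20.8
ee_pos: [537.2, 32.9, 18.4]
tcp_rot: [[0.954, 0.301, 0.003], [0.301, -0.954, -0.0], [0.003, 0.001, -1.0]]
wrist_force: [-0.0, -0.8, 6.0]
finger_gap: 21.6
grip_force: 59.4
```

```bash
echo '[{"finger_gap":15,"xyz":[0,0,-0.015]},{"finger_gap":15,"xyz":[0,0,-0.05]},{"finger_gap":15,"xyz":[0,0,-0.08]},{"finger_gap":15,"xyz":[-0.01,0.035,-0.085]},{"finger_gap":15,"xyz":[-0.02,0.07,-0.085]},{"finger_gap":15,"xyz":[-0.03,0.105,-0.085]},{"finger_gap":15,"xyz":[-0.045,0.14,-0.085]},{"finger_gap":15,"xyz":[-0.06,0.175,-0.085]},{"finger_gap":15,"xyz":[-0.075,0.205,-0.085]},{"finger_gap":15,"xyz":[-0.09,0.225,-0.085]}]' | python3 -m crank; python3 go.py 508.5 -223.8 90 -92
```

```text
clock: 21.63
ee_pos: [517.3, -211.2, 101.4]
tcp_rot: [[0.954, 0.299, 0.0], [0.299, -0.954, -0.0], [0.0, 0.0, -1.0]]
wrist_force: [-0.1, 0.3, -0.0]
finger_gap: 21.4
grip_force: 59.0
d [-12.1   9.4  11.4] dist 19.1 ee [ 517.3 -211.2  101.4] yaw -72.6 tilt [ 0. -0.] clock 21.6333 F [-0.1  0.3 -0. ] gap 21.4 grip 59.0 q [-0.03 -0.04 -0.25  0.   -1.36  1.9 ]
rz 0.339
```

In the tool's units: 48 mm / 1000 = 0.048, 40 mm / 1000 = 0.04, 0.339 rad / 3.1416 = 0.1079.

```bash
echo '[{"finger_gap":15,"xyz":[-0.012,0.0094,0],"turn_vec":[0,0,0.035]},{"finger_gap":15,"xyz":[-0.012,0.0094,0.01],"turn_vec":[0,0,0.0732]},{"finger_gap":15,"xyz":[-0.012,0.0094,0.04],"turn_vec":[0,0,0.1079]},{"finger_gap":15,"xyz":[-0.012,0.0094,0.048],"turn_vec":[0,0,0.1079]},{"finger_gap":15,"xyz":[-0.012,0.0094,0.048],"turn_vec":[0,0,0.1079]},{"finger_gap":15,"xyz":[-0.012,0.0094,0.048],"turn_vec":[0,0,0.1079]},{"finger_gap":15,"xyz":[-0.012,0.0094,0.048],"turn_vec":[0,0,0.1079]}]' | python3 -m crank; python3 go.py 508.5 -223.8 41 -92
```

```text
clock: 22.22
ee_pos: [510.0, -221.4, 54.9]
tcp_rot: [[1.0, -0.031, 0.002], [-0.031, -1.0, -0.001], [0.002, 0.001, -1.0]]
wrist_force: [-0.3, -0.5, -0.8]
finger_gap: 21.5
grip_force: 59.0
d [-1.4  2.5 13.9] dist 14.2 ee [ 510.  -221.4   54.9] yaw -91.8 tilt [ 0.002 -0.001] clock 22.2167 F [-0.3 -0.5 -0.8] gap 21.5 grip 59.0 q [-0.05 -0.02 -0.32  0.   -1.27  1.59]
rz 0.004
```

In the tool's units: 16 mm / 1000 = 0.016, 14 mm / 1000 = 0.014.

```bash
echo '[{"finger_gap":15,"xyz":[-0.001,0.0024,0.008]},{"finger_gap":15,"xyz":[-0.001,0.0024,0.014]},{"finger_gap":15,"xyz":[-0.001,0.0024,0.014]},{"finger_gap":15,"xyz":[-0.001,0.0024,0.016]},{"finger_gap":15,"xyz":[-0.001,0.0024,0.016]},{"finger_gap":15,"xyz":[-0.001,0.0024,0.016]}]' | python3 -m crank|sed -n '2p;4p'; echo '[{"finger_gap":15,"xyz":[0,0,0.001]},{"finger_gap":15,"xyz":[0,0,0.0015]},{"finger_gap":15,"xyz":[0,0,0.0015]},{"finger_gap":15,"xyz":[0,0,0.0015]}]' | python3 -m crank|sed -n '2p;4p'; python3 go.py 508.5 -223.8 36 -92
```

```text
ee_pos: [508.0, -223.7, 37.3]
wrist_force: [-0.0, -0.1, -0.2]
ee_pos: [508.2, -223.7, 36.4]
wrist_force: [-1.0, 0.9, 2.8]
d [0.3 0.1 0.4] dist 0.5 ee [ 508.2 -223.7   36.4] yaw -91.9 tilt [ 0.001 -0.   ] clock 23.05 F [-1.   0.9  2.8] gap 21.7 grip 59.4 q [-0.05 -0.   -0.34  0.   -1.23  1.59]
rz 0.001
```

In the tool's units: -135 mm / 1000 = -0.135, -130 mm / 1000 = -0.13.

```bash
echo '[{"finger_gap":38,"xyz":[0,0,-0.0005]},{"finger_gap":38,"xyz":[0,0,-0.0005]},{"finger_gap":38,"xyz":[0,0,-0.0005]},{"finger_gap":38,"xyz":[0,0,-0.012]},{"finger_gap":50,"xyz":[0,0,-0.05]},{"finger_gap":60,"xyz":[0,0,-0.09]},{"finger_gap":60,"xyz":[0,0,-0.13]},{"finger_gap":60,"xyz":[0.01,-0.04,-0.135]},{"finger_gap":60,"xyz":[0.02,-0.08,-0.135]},{"finger_gap":60,"xyz":[0.035,-0.115,-0.135]}]' | python3 -m crank|tail -2;  python3 - <<'E'
from w import *
S=shot('side');Tp=shot('top')
for q in('washer','nut','grip'): print(q,[(np.round(d['xy'],1),round(d['p'],2)) for d in bot.search_frame(S,q)])
print('nut expect',proj(S,[508.2,-223.8,29]))
print('top px ->',atz(Tp,(205+445.5/5-.5,195+65.5/5-.5),94))
for p,n in((S,(255,260)),(Tp,(294,211))):
    r=mask(p,'grip',np.array(n))
    if r: ys,xs=np.where(r[1]);print(r[0],xs.min(),xs.max(),ys.min(),ys.max())
    for X in((640.8,26.1,0),(637,26,0),(634,26,0)):
        q=proj(p,cyl(15.5,0,94)+X); print(X,np.round(q.min(0),1),np.round(q.max(0),1))
E
python3 go.py 638 26 150 -92
```

```text
finger_gap: 60.1
grip_force: 0.0
washer [(array([344.5, 402.4]), 0.68), (array([408.3, 396.2]), 0.58), (array([291.8, 213.2]), 0.54), (array([253.2, 212.4]), 0.4)]
nut [(array([317.1, 215.1]), 0.44)]
grip [(array([254. , 262.1]), 0.61)]
nut expect [[319.3 213.8]]
top px -> [640.2  25.4  94. ]
[254.8 260. ] 247 263 235 284
(640.8, 26.1, 0) [246.2 234.5] [264.8 285.5]
(637, 26, 0) [248.3 234.5] [266.7 285.5]
(634, 26, 0) [249.9 234.5] [268.3 285.5]
(640.8, 26.1, 0) [286.9 201.1] [300.9 220.3]
(637, 26, 0) [286.9 202.6] [300.9 221.7]
(634, 26, 0) [286.9 203.8] [300.9 222.9]
d [  86.6 -139.8   21.1] dist 165.8 ee [ 546.6 -110.7  171.1] yaw -92.0 tilt [ 0. -0.] clock 24.2333 F [-0.6 -0.4 -0.7] gap 60.1 grip 0.0 q [ 0.16 -0.07 -0.15  0.   -1.49  1.38]
rz 0.0
```

In the tool's units: -139.9 mm / 1000 = -0.1399, -125 mm / 1000 = -0.125.

```bash
echo '[{"finger_gap":60,"xyz":[0.02,-0.03,0]},{"finger_gap":60,"xyz":[0.04,-0.06,0]},{"finger_gap":60,"xyz":[0.06,-0.095,0]},{"finger_gap":60,"xyz":[0.08,-0.125,0]},{"finger_gap":60,"xyz":[0.0895,-0.1399,0.01]},{"finger_gap":60,"xyz":[0.0895,-0.1399,0.02]},{"finger_gap":60,"xyz":[0.0895,-0.1399,0.02]},{"finger_gap":60,"xyz":[0.0895,-0.1399,0.02]}]' | python3 -m crank|tail -2; python3 go.py 641 26 70 -92
```

```text
finger_gap: 60.3
grip_force: 0.0
d [ 0.7 -0.6 80.1] dist 80.1 ee [640.5  25.5 150.1] yaw -92.0 tilt [-0.002 -0.001] clock 24.9 F [-0.8 -0.3 -0.2] gap 60.3 grip 0.0 q [ 0.35  0.16  0.04  0.   -1.46  1.18]
rz -0.0
```

In the tool's units: 80 mm / 1000 = 0.08, 55 mm / 1000 = 0.055.

```bash
echo '[{"finger_gap":60,"xyz":[0.0005,-0.0003,0.025]},{"finger_gap":60,"xyz":[0.0005,-0.0003,0.055]},{"finger_gap":60,"xyz":[0.0005,-0.0003,0.08]},{"finger_gap":60,"xyz":[0.0005,-0.0003,0.08]},{"finger_gap":60,"xyz":[0.0005,-0.0003,0.08]},{"finger_gap":22,"xyz":[0.0005,-0.0003,0.08]},{"finger_gap":22,"xyz":[0.0005,-0.0003,0.08]},{"finger_gap":22,"xyz":[0.0005,-0.0003,0.08]},{"finger_gap":22,"xyz":[0.0005,-0.0003,0.08]},{"finger_gap":22,"xyz":[0.0005,-0.0003,0.08]}]' | python3 -m crank 60; echo '[{"finger_gap":22},{"finger_gap":22}]' | python3 -m crank; python3 go.py 641 26 70 -92
```

```text
clock: 25.73
ee_pos: [643.0, 27.0, 74.0]
tcp_rot: [[0.999, -0.034, 0.005], [-0.034, -0.999, -0.0], [0.005, 0.0, -1.0]]
wrist_force: [-0.4, -1.4, 5.5]
finger_gap: 29.2
grip_force: 58.9
clock: 25.9
ee_pos: [643.0, 27.0, 74.0]
tcp_rot: [[0.999, -0.033, 0.004], [-0.033, -0.999, -0.0], [0.004, 0.0, -1.0]]
wrist_force: [-0.2, -1.4, 6.2]
finger_gap: 29.4
grip_force: 58.9
d [-1.9  1.   4. ] dist 4.5 ee [643.  27.  74.] yaw -91.9 tilt [ 0.004 -0.   ] clock 25.9 F [-0.2 -1.4  6.2] gap 29.4 grip 58.9 q [ 0.35  0.19 -0.06  0.   -1.32  1.18]
rz 0.001
```

In the tool's units: 180 mm / 1000 = 0.18, 150 mm / 1000 = 0.15.

```bash
echo '[{"finger_gap":22,"xyz":[0,0,-0.015]},{"finger_gap":22,"xyz":[0,0,-0.05]},{"finger_gap":22,"xyz":[0,0,-0.085]},{"finger_gap":22,"xyz":[0,0,-0.095]},{"finger_gap":22,"xyz":[-0.02,0.03,-0.095]},{"finger_gap":22,"xyz":[-0.045,0.06,-0.095]},{"finger_gap":22,"xyz":[-0.07,0.09,-0.095]},{"finger_gap":22,"xyz":[-0.095,0.12,-0.095]},{"finger_gap":22,"xyz":[-0.12,0.15,-0.095]},{"finger_gap":22,"xyz":[-0.145,0.18,-0.095]}]' | python3 -m crank 80|tail -2;  python3 go.py 445 -221.5 160 -92
```

```text
finger_gap: 29.2
grip_force: 79.0
d [-41.8  74.2   6.3] dist 85.4 ee [ 489.3 -148.7  166.4] yaw -91.9 tilt [0.001 0.   ] clock 26.7333 F [ 1.2 -1.2 -0.4] gap 29.2 grip 79.0 q [ 0.1  -0.2  -0.28 -0.   -1.49  1.44]
rz 0.002
```

In the tool's units: 73 mm / 1000 = 0.073, 60 mm / 1000 = 0.06.

```bash
echo '[{"finger_gap":22,"xyz":[-0.018,0.03,0]},{"finger_gap":22,"xyz":[-0.035,0.06,0.01]},{"finger_gap":22,"xyz":[-0.0415,0.073,0.03]},{"finger_gap":22,"xyz":[-0.0415,0.073,0.033]},{"finger_gap":22,"xyz":[-0.0415,0.073,0.033]},{"finger_gap":22,"xyz":[-0.0415,0.073,0.033]},{"finger_gap":22,"xyz":[-0.0415,0.073,0.033]},{"finger_gap":22,"xyz":[-0.0415,0.073,0.033]}]' | python3 -m crank |tail -2;  python3 go.py 445 -221.5 120 -92; python3 - <<'E'
from w import *
S=shot('side')
r=mask(S,'grip',np.array((346,195)))
L=bot.cut_out(S,'grip')
for d in L:
    ys,xs=np.where(d['region']);print(np.round(d['xy']),round(d['p'],2),xs.min(),xs.max(),ys.min(),ys.max())
    if abs(d['xy'][0]-346)<15:
        for y in range(ys.max()-14,ys.max()+1,2): x=xs[ys==y]; print(y,x.min(),x.max(),x.mean())
p=np.array(bot.sense()['ee_pos'])
for X in([p[0],p[1],p[2]-72],[p[0]-1.5,p[1],p[2]-72]):
    q=proj(S,cyl(15.5,0,40)+X);print(np.round(q.min(0),1),np.round(q.max(0),1))
print('bore',proj(S,cyl(20,27.9,28)+[444.4,-221.4,9]).mean(0))
f=g(S['frame'].astype(int));
for y in range(180,200,4): print(y,f[y,325:368].astype(int))
E
```

```text
finger_gap: 29.3
grip_force: 79.1
d [-2.5  2.8 13.8] dist 14.3 ee [ 447.6 -218.7  133.8] yaw -91.9 tilt [ 0.002 -0.   ] clock 27.4 F [ 0.1 -0.3 -1.3] gap 29.3 grip 79.1 q [-0.05 -0.22 -0.36  0.   -1.43  1.59]
rz 0.003
[347. 195.] 0.65 340 353 179 204
190 340 353 346.5
192 340 353 346.5
194 340 353 346.5
196 340 353 346.5
198 340 353 346.5
200 340 353 346.5
202 340 352 346.0
204 342 350 346.0
[338.9 184.3] [352.9 205.1]
[339.5 184.3] [353.6 205.1]
bore [345.8 211.3]
180 [ 77  76  80  85  86  88  91  88  85  83  83  86  83  80  83  66  11  41
  69  85  93 105 105 106 105  91  51  14  56  88  78  72  81  80  82  80
  79  79  81  81  78  83  85]
184 [80 80 84 86 87 87 85 86 85 88 90 88 86 81 83 65 19  8 12 18 21 15 10 17
 15 19 12 60 87 84 73 76 83 83 80 77 80 79 80 80 82 86 88]
188 [82 85 84 85 86 85 88 93 93 95 96 95 92 87 80 62 18 18 11  7 15 18 10 14
 10 13 23 47 68 80 81 79 85 86 88 88 88 90 87 86 86 87 87]
192 [119 120 117 116 119 124 135 141 148 146 140 134 134 134 117  64  16   8
  11  13  16  12  16  11   9  14  31  67  77  85 106  93  45  38  38  38
  37  35  38  36  33  32  33]
196 [ 98  97 111 129 149 149 152 160 166 162 150 139 136 146 128  34   6  17
   9  18  19  11  15  17  14  12  34  93 110  75  88 106 107  96  93  93
  94  92  93  92  92  93  93]
```

In the tool's units: 18 mm / 1000 = 0.018, 2.7 mm / 1000 = 0.0027.

```bash
echo '[{"finger_gap":22,"xyz":[-0.0017,0.0027,0.008]},{"finger_gap":22,"xyz":[-0.0017,0.0027,0.016]},{"finger_gap":22,"xyz":[-0.0017,0.0027,0.018]},{"finger_gap":22,"xyz":[-0.0017,0.0027,0.018]},{"finger_gap":22,"xyz":[-0.0017,0.0027,0.018]},{"finger_gap":22,"xyz":[-0.0017,0.0027,0.018]}]' | python3 -m crank |tail -3;  python3 go.py 445.8 -221.4 104 -92; python3 - <<'E'
from w import *
S=shot('side');f=g(S['frame'].astype(int))
for y in (196,200,204): print(y,f[y,332:362].astype(int))
E
```

```text
wrist_force: [0.2, -0.4, -0.2]
finger_gap: 29.1
grip_force: 79.1
d [ 0.9 -0.8 10.9] dist 11.0 ee [ 444.9 -222.1  114.9] yaw -91.9 tilt [ 0. -0.] clock 28.05 F [ 0.2 -0.4 -0.2] gap 29.1 grip 79.1 q [-0.06 -0.22 -0.39  0.   -1.4   1.59]
rz 0.001
196 [160 165 163 148 139 134 141 152 137  55  13  11  11   6  18  13  11  17
   5  29  89 110  77  87 108 106  95  95  95  94]
200 [ 58  56  54  53  64 108 151 175 154  46   1  16  14  22  11  18  18  16
  11  20  79 126 122  88  95 101  78  25  16  18]
204 [172 193 185 161 140 125 122 103  52  12  11  12  16  13  17  16   7  14
   7  20  76 121 136 112  73  97 106  87  59  53]
```

In the tool's units: 10 mm / 1000 = 0.01, 1.4 mm / 1000 = 0.0014.

```bash
echo '[{"finger_gap":22,"xyz":[0.0014,-0.0007,0.003]},{"finger_gap":22,"xyz":[0.0014,-0.0007,0.007]},{"finger_gap":22,"xyz":[0.0014,-0.0007,0.01]},{"finger_gap":22,"xyz":[0.0014,-0.0007,0.01]},{"finger_gap":22,"xyz":[0.0014,-0.0007,0.01]}]' | python3 -m crank |sed -n '2p;4p'; echo '[{"finger_gap":22,"xyz":[0,0,0.003]},{"finger_gap":22,"xyz":[0,0,0.005]},{"finger_gap":22,"xyz":[0,0,0.005]},{"finger_gap":22,"xyz":[0,0,0.005]}]' | python3 -m crank |sed -n '2p;4p'
```

```text
ee_pos: [446.0, -221.3, 104.4]
wrist_force: [-0.4, -0.4, -1.2]
ee_pos: [446.1, -221.4, 99.6]
wrist_force: [-0.4, 0.4, -0.5]
```

In the tool's units: 7 mm / 1000 = 0.007, 6 mm / 1000 = 0.006.

```bash
echo '[{"finger_gap":22,"xyz":[0,0,0.003]},{"finger_gap":22,"xyz":[0,0,0.006]},{"finger_gap":22,"xyz":[0,0,0.007]},{"finger_gap":22,"xyz":[0,0,0.007]},{"finger_gap":22,"xyz":[0,0,0.007]}]' | python3 -m crank |sed -n '2p;4p'; echo '[{"finger_gap":22,"xyz":[0,0,0.001]},{"finger_gap":22,"xyz":[0,0,0.0015]},{"finger_gap":22,"xyz":[0,0,0.0015]},{"finger_gap":22,"xyz":[0,0,0.0015]}]' | python3 -m crank |sed -n '2p;4p'
```

```text
ee_pos: [446.2, -221.4, 92.7]
wrist_force: [-0.6, -0.4, -0.9]
ee_pos: [446.2, -221.4, 91.2]
wrist_force: [0.4, -0.1, -0.2]
```

In the tool's units: 1 mm / 1000 = 0.001.

```bash
echo '[{"finger_gap":22,"xyz":[0,0,0.001]},{"finger_gap":22,"xyz":[0,0,0.001]},{"finger_gap":22,"xyz":[0,0,0.001]}]' | python3 -m crank |sed -n '2p;4p'; echo '[{"finger_gap":22,"xyz":[0,0,0.001]},{"finger_gap":22,"xyz":[0,0,0.001]},{"finger_gap":22,"xyz":[0,0,0.001]}]' | python3 -m crank |sed -n '2p;4p'
```

```text
ee_pos: [446.5, -221.5, 91.1]
wrist_force: [-1.6, 2.0, 5.0]
ee_pos: [446.7, -221.6, 91.0]
wrist_force: [-1.4, 2.4, 9.3]
```

On the socket floor (91 = 17 + 74). I'll relieve the preload, release and rise.

In the tool's units: -120 mm / 1000 = -0.12, -1.5 mm / 1000 = -0.0015.

```bash
echo '[{"finger_gap":22,"xyz":[0,0,-0.0015]},{"finger_gap":22,"xyz":[0,0,-0.0015]},{"finger_gap":50,"xyz":[0,0,-0.0015]},{"finger_gap":60,"xyz":[0,0,-0.0015]},{"finger_gap":60,"xyz":[0,0,-0.0015]},{"finger_gap":60,"xyz":[0,0,-0.0015]},{"finger_gap":60,"xyz":[0,0,-0.02]},{"finger_gap":60,"xyz":[0,0,-0.055]},{"finger_gap":60,"xyz":[0,0,-0.09]},{"finger_gap":60,"xyz":[0,0,-0.12]}]' | python3 -m crank; echo '[{"finger_gap":60,"xyz":[-0.02,-0.03,-0.01]},{"finger_gap":60,"xyz":[-0.035,-0.07,-0.01]},{"finger_gap":60,"xyz":[-0.05,-0.11,-0.01]},{"finger_gap":60,"xyz":[-0.05,-0.15,-0.01]},{"finger_gap":60,"xyz":[-0.05,-0.19,-0.01]},{"finger_gap":60,"xyz":[-0.05,-0.23,-0.01]},{"finger_gap":60,"xyz":[-0.05,-0.27,-0.01]},{"finger_gap":60,"xyz":[-0.05,-0.3,-0.01]},{"finger_gap":60,"xyz":[-0.05,-0.3,-0.01]},{"finger_gap":60,"xyz":[-0.05,-0.3,-0.01]}]' | python3 -m crank |sed -n '1,2p'; python3 - <<'E'
from w import *
S=shot('side');Tp=shot('top')
R=lambda a,w,h:cv2.resize(a,(w,h),interpolation=cv2.INTER_CUBIC)
a=R(S['frame'][170:230,260:380],400,200);a=R(S['frame'][165:235,270:375],480,300);b=R(Tp['frame'][215:325,365:485],320,300)
c=R(S['frame'],400,300);d=R(Tp['frame'],400,300)
cv2.imwrite('pics/end.png',np.vstack([np.hstack([a,b]),np.hstack([c,d])])[...,::-1])
E
```

```text
clock: 30.93
ee_pos: [446.1, -221.6, 211.4]
tcp_rot: [[0.999, -0.034, 0.001], [-0.034, -0.999, -0.001], [0.001, 0.001, -1.0]]
wrist_force: [0.5, 0.5, 0.6]
finger_gap: 60.3
grip_force: 0.0
clock: 31.77
ee_pos: [406.2, 81.5, 218.9]
```

View pics/end.png

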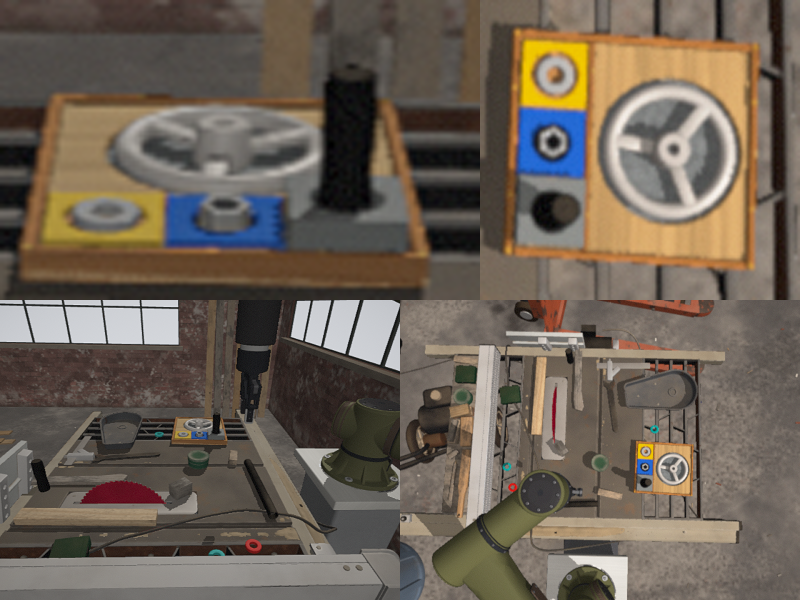

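The final picture shows everything in place. The wheel is flat in the recess at (672,150), the washer in yellow at (553,75) and the nut in blue at (551,142). The grip stands upright in the grey socket at (350,140), and the tin and off-cut look unmoved. I'm handing the job in.

```bash
python3 -c "
from workcell import bot
s=bot.sense();print(s['clock'],s['finger_gap'],s['grip_force'],s['wrist_force']);print(bot.sign_off())"
```

```text
31.8667 59.75889420294427 0.0 [ 0.30428925  0.16194908 -0.49643661]
the job is handed in; nothing more can be done
None
```

The job is handed in at 31.9 s: wheel, washer and nut were loaded flat, then the grip was set upright in its socket. The tin and off-cut were left in place, and the gripper is open and clear; the washer slipped once on the table and was picked up again.

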